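# Pack and wedge a rail in the clamping fixture, and hold the wedge home

### The arm

A 7-joint arm with a two-finger parallel gripper is mounted at the origin on a cart in front of the work surface, level with it; the furniture and walls round the work are solid. World frame = base frame: x ahead of the robot, y to its left, z up, the work surface at z = 0. Lengths are in m, angles in rad, forces in N, time in s.
With the tool pointing down it reaches from about 0.425 to 0.875 m from the base axis. Payload 9.9 kg.
Tool frame: the origin (TCP) lies at the very end of the fingers, on their centre line; the grasp point (between the pads) lies 19 mm behind it (env.hold_point_z is the distance from the TCP to the grasp point, in m); z points along the fingers, y is the line along which they close (so a half turn about z gives the same grasp; the last joint's range is limited). The gripper opens to 85 mm and grips with 20 to 120 N. Pads are 22 mm wide; open, the fingers measure 114 mm over their backs; the gripper's body (76 mm by 85 mm) begins 54 mm behind the grasp point. The pads swing forward as they close: fully open they stand 13 mm farther back than shut.
Start: joints at [1.146, 0.576, 0.025, 1.437, -0.015, 1.129, -0.057], TCP at [0.226, -0.636, 0.203] pointing down, gripper open.
Joint ranges: [-2.76, 2.76], [-0.34, 2.15], [-1.52, 1.57], [0.19, 2.46], [-1.09, 4.23], [0.17, 1.99], [-2.82, 2.82]. Speed limits (rad/s): [2.22, 2.22, 3.01, 3.01, 3.14, 3.14, 3.14].

### API

Orientations are given as a unit quaternion [x, y, z, w].
In Python, from station import env, snapshot gives the robot as it stands.
- The arm moves only by the shell command python3 -m jog 'ROWS' [FORCE]. ROWS is text: rows parted by semicolons, each of 7 numbers parted by spaces: the closure, from -1 (fully open) to 1 (shut), then the shift along the tool's x, y, z in mm, then the turn, a rotation vector about the tool's x, y, z in rad. A call has 1 to 8 rows; each row is the pose to reach, as a shift and turn from the pose commanded when the call began, along the tool's axes at that moment; what a row does not reach only later rows make up. A row lasts 1/12 s, in which the tool goes at most 41.7 mm and 7.16 degrees, less where a joint would pass 70% of its speed; a pose out of reach is approached as far as the arm can. A call with a gripper value outside its range is refused whole. The fingers move at their own pace and stop on an object; FORCE is the grip in N (left out, the last holds). Time passes only in rows, so rows that repeat a pose let the fingers close. It gives the time, the measured TCP pose, the force, the opening and the grip force at its end, in the units of the state.
- env.state(): the state, without advancing time (a new reading comes with each control period).
- snapshot(name): name is "scene" or "top" or "wrist"; returns a dict with "img" (400x640x3 uint8, red, green, blue), "range_z" (400x640 float32, m along the optical axis (not along the pixel's ray), 0 where there is no reading), "fx", "fy", "cx", "cy" (pixels), "origin" and "rotation" of the camera in the world. Camera axes: x right, y down, z forward; pixel columns grow to the right and rows downward; lengths in m; the calibration is good to about 2 mm. A picture is of the moment at which its call begins.
- env.sign_off(): hands the job in; it is judged then, once.
The state is a dict: "time_s": time; "q": joint angles; "joint_velocities": joint speeds; "joint_torque": joint torques, N m; "tcp_pos": TCP position; "eef_rot": TCP orientation; "wrist_force": force on the tool from outside, world axes, zero at the start; "moment": the same for the moment, N m; "grip_width": finger opening in m; "finger_force": force on a finger pad.
Only numpy, scipy, OpenCV 4.12 (cv2) and the standard library are available. Lean on these libraries where they do the work, as an engineer would, in place of code of your own. Each camera call takes 0.05 s, during which the arm holds its last target. There are 200 camera calls.

### The job

Clamp the pine rail in the plywood fixture: stand yellow packers from the rack on edge in the gap, flat against the jaw, one after another (one or two are needed), until the hardwood wedge, pushed thin end first between the rail and the packers with its flat face along the rail, jams tight by feel with at least a quarter of its length inside the gap and its thick end still sticking out in your fingers. Finish holding: do not let go of the wedge, keep it pressed home so that the stack stays tight. Push gently enough that the locked jaw does not shift, and leave the tape measure, screwdriver and green tape alone.

Things in the scene. Friction and masses are not known exactly. Their poses are not given: they have to be found in the camera images.
- fixture: Fixed plywood fixture. Origin at bench level below the mouth of the gap, under the near end of the rail's inner face. x runs along the rail into the gap (the wedge goes in along +x), y from rail to jaw, z up. Rail face at y = 0 (within 1 mm). Base plate top at z 12 mm; base x -40 to 310 mm (narrow beyond 125), y -52 to 95 mm. Fence 16 mm high behind the rail, end stop at x 291 mm.
- jaw (a joint): Setting q (m, 0 to 0.013) of the fixture's wooden jaw, locked by 60 N of friction. Jaw x 0 to 60 mm, top at z 34 mm, black knob on it 33 mm behind the face (top z 53). Face cut to the wedge's taper: y = 19.5 mm + q at the mouth, nearer the rail by 0.163 mm per mm of x (9.26 degrees). A lip 5 mm proud at its far end, 61 mm along, stops packers.
- jaw_edge (a point): The top corner of the jaw's face at the mouth of the gap: fixture x 0, y 19.5 mm + q, z 34 mm.
- rail: Loose pine rail 27 x 290 x 19 mm lying flat on the base plate against the fence, 110 g. Origin under its centre, its y axis along its length.
- wedge: Loose hardwood wedge 110 mm long lying on its side, 28 mm high, tapering in plan. Origin mid flat face. y axis along the flat face from thin to thick end (55 mm each way), z from flat to sloped face (level), x down. Thickness 5.9 mm + 0.163 x distance from the thin end (24 mm at the thick end). It lies the same way up in the gap, flat face to the rail.
- wedge_tip (a point): Thin end of the wedge, on its flat face, half way up; axes as wedge. With n packers flat on the jaw the wedge jams with this point about (13.6 mm + q - 7.1 mm x n) / 0.163 past the mouth (fixture x); 28 to 86 mm is good: one packer if q is below about 6.4 mm, two above. A push of 15 to 20 N, shared by rail and packers, jams it well.
- rack: Fixed wooden rack 66 x 100 x 24 mm with three slots that hold the packers 30 mm apart, its origin under its centre; its x axis along the slots, y across them, z up. Slot floors are at 6 mm.
- packer_1: Loose yellow packer 1 of 3, all alike, 40 g: a plate 7 mm thick standing on edge, 54 mm long and 24 mm high, with a grip tab in its middle, 36 mm long and 22 mm high (46 mm high in all). Origin under its centre; x along its length, y its thickness, z up. Grip the tab by its two ends, closing along x.
- packer_2: Loose yellow packer 2 of 3, all alike, 40 g: a plate 7 mm thick standing on edge, 54 mm long and 24 mm high, with a grip tab in its middle, 36 mm long and 22 mm high (46 mm high in all). Origin under its centre; x along its length, y its thickness, z up. Grip the tab by its two ends, closing along x.
- packer_3: Loose yellow packer 3 of 3, all alike, 40 g: a plate 7 mm thick standing on edge, 54 mm long and 24 mm high, with a grip tab in its middle, 36 mm long and 22 mm high (46 mm high in all). Origin under its centre; x along its length, y its thickness, z up. Grip the tab by its two ends, closing along x.
- tape_measure: Yellow tape measure 32 x 71 x 63 mm standing on the bench; leave alone.
- screwdriver: Yellow-handled screwdriver 175 mm long, 28 mm high, lying on the bench along y; leave alone.
- green_tape: Roll of green tape 104 mm across, 24 mm high; leave alone.
Mind the look-alikes: they are no part of the job. Leave any pink look-alike of the packer_3 alone.

How it is judged:
By the outcome, as a careful person would: the job done as asked, in the order asked, and still so for the second after the job is handed in, while the arm keeps its last pose, push and grip.
It also fails if it takes over 72 s, if anything falls off the work surface, if the arm or the gripper's body presses on something with over 40 N, if the wrist force passes 120 N, or if a joint passes its speed limit or range.

## Working session

There is one attempt and no reset: what is moved stays moved. The work goes in short steps, Python scripts to look and compute and a shell command to move; the robot and the scene stay as the last step left them, time stands still between calls to the robot, and variables do not carry over. Pictures are saved under pics/ and viewed, at most 10 in all, crops included, and the job is handed in when it is done.

```bash
ls; mkdir -p pics; cat > h.py <<'E'
import numpy as np, cv2
from station import env, snapshot
from scipy.spatial.transform import Rotation as R
def save(n,img): cv2.imwrite('pics/'+n+'.png',img[:,:,::-1])
def ray(s,u,v):
    d=np.array([(u-s['cx'])/s['fx'],(v-s['cy'])/s['fy'],1.0]); Rm=np.array(s['rotation'])
    if Rm.shape!=(3,3): Rm=R.from_quat(Rm).as_matrix()
    return np.array(s['origin']),Rm@d
def plane(s,u,v,z):
    o,d=ray(s,u,v); return o+d*(z-o[2])/d[2]
def depth(s,u,v):
    o,d=ray(s,u,v); return o+d*s['range_z'][int(v),int(u)]
E
python3 - <<'E'
from h import *
import pickle
S={}
for n in ['scene','top']:
    s=snapshot(n);S[n]=s;save(n,s['img']);print(n,s['fx'],s['fy'],s['cx'],s['cy'],s['origin'],s['rotation'])
pickle.dump(S,open('S.pkl','wb'))
print(env.state(),env.hold_point_z)
E
```

```text
pics
scene 458.2613292555917 458.2613292555917 315.14249884097603 206.44282968452913 [0.09852909 0.91659344 0.46979536] [-0.2388211   0.81911831 -0.50038494  0.14705303]
top 398.8088105721101 398.8088105721101 317.1012099656085 201.0936408628402 [0.49661047 0.24945808 0.98563271] [-0.70201595  0.71151719 -0.02655234  0.01455551]
{'time_s': 0.1, 'q': array([ 1.14617301,  0.57645808,  0.02488042,  1.43777875, -0.01501135,
        1.12899124, -0.05651343]), 'joint_velocities': array([ 9.57191528e-04, -2.41814652e-03,  1.08850621e-03, -1.45211473e-03,
       -7.76316587e-06, -4.85849381e-04, -9.26233455e-04]), 'joint_torque': array([ 6.17563783e-03, -7.67305541e+01,  2.25805432e+00, -2.86606944e+01,
        1.59700611e-02,  8.57121195e-03, -1.87875980e-05]), 'tcp_pos': array([ 0.22547903, -0.63578134,  0.20273887]), 'eef_rot': array([ 9.85515874e-01,  1.69581651e-01, -1.63008220e-04, -7.06597144e-04]), 'wrist_force': array([-0.06280052, -0.83267751, -0.0171658 ]), 'moment': array([ 0.0162834 ,  0.02089715, -0.02086534]), 'finger_force': 0.0, 'grip_width': 0.08582947873312968} 0.0187
```

View pics/scene.png

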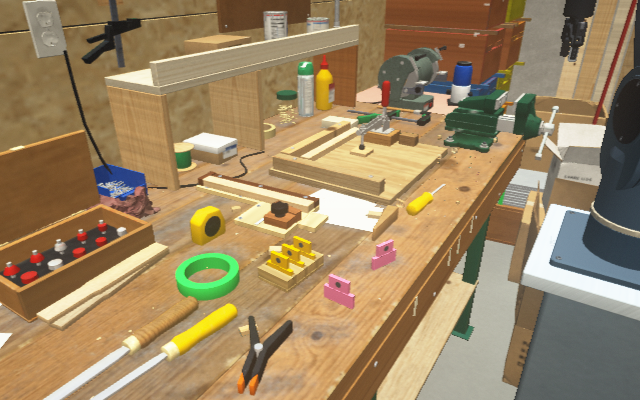

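View pics/top.png

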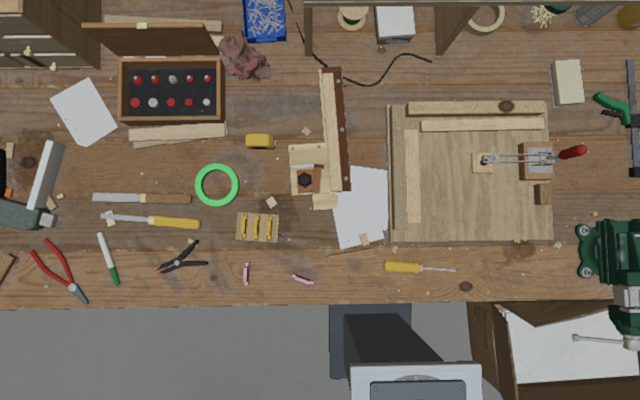

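The scene view shows the rack with three yellow packers at (290,255), two pink look-alikes at (340,290) and (384,255), and the wedge at (384,222). The top view shows the fixture at (320,150) with the jaw and knob at (306,178), the rack at (257,226), and the wedge probably at (355,245). I'll enlarge the top view to confirm.

```bash
python3 - <<'E'
from h import *
import pickle
S=pickle.load(open('S.pkl','rb'))
t=S['top'];
c=cv2.resize(t['img'][60:290,225:400],None,fx=4.5,fy=4.5,interpolation=cv2.INTER_CUBIC)
a=cv2.resize(t['img'][150:265,225:395],None,fx=4.7,fy=4.7,interpolation=cv2.INTER_CUBIC)
save('crop1',a)
for u,v in [(257,226),(306,178),(332,130),(355,244),(330,200),(295,195)]:
    print(u,v,plane(t,u,v,0.03),depth(t,u,v))
E
```

```text
257 226 [0.49447037 0.37708458 0.03      ] [0.49451327 0.37452599 0.04915803]
306 178 [0.60816928 0.25880239 0.03      ] [0.60574927 0.25859969 0.05073026]
332 130 [0.72451059 0.1942749  0.03      ] [0.72343265 0.19453591 0.03452004]
355 244 [0.44827442 0.14371887 0.03      ] [ 0.44668891  0.14025044 -0.00134637]
330 200 [0.55436244 0.20182383 0.03      ] [0.55545019 0.20092665 0.01200074]
295 195 [0.56747178 0.28570272 0.03      ] [0.56849542 0.2862263  0.0161952 ]
```

View pics/crop1.png

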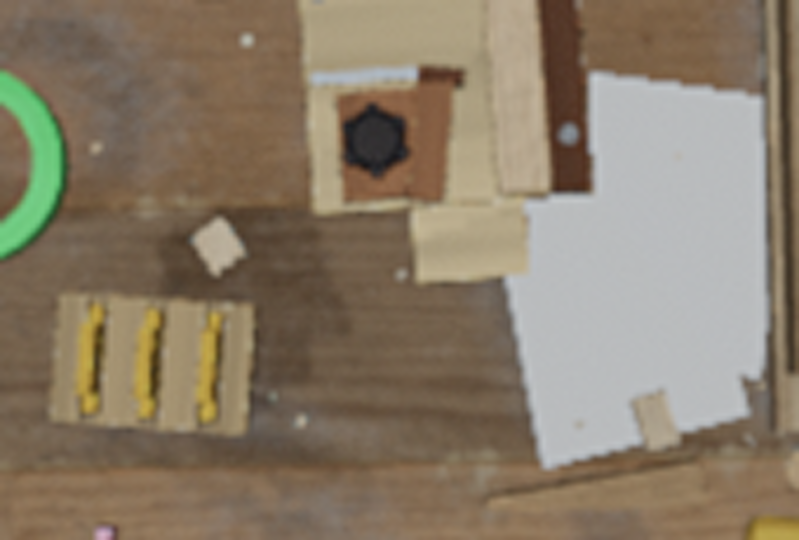

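The rack holds three yellow packers at crop (90/150/210, 360). The fixture gap lies between the jaw face at crop (447,140) and the rail face at (500,190). The wedge is at crop (490–700, 460–500), top px (329–374, 248–257). The look-alikes are the pink pieces at top px (246,272) and (303,279), and the yellow screwdriver handle at (403,267). The packers are the three yellow plates in the rack slots, and the wedge is the tan tapered bar. I'm moving closer with the wrist camera.

```bash
cat >> h.py <<'E'
def tgt(p,yaw,st=None):
    "tool shift mm and turn about tool z to reach world TCP p with tool x at yaw (deg), pointing down"
    st=st or env.state(); r=R.from_quat(st['eef_rot'])
    g=R.from_euler('z',yaw,degrees=True)*R.from_quat([1,0,0,0])
    print('shift',np.round(r.inv().apply(np.array(p)-st['tcp_pos'])*1000,1),'turn',np.round((r.inv()*g).as_rotvec(),3))
E
python3 -m jog '-1 0 0 -150 0 0 0;-1 0 0 -150 0 0 0;-1 435 -255 -150 0 0 0;-1 435 -255 -150 0 0 0;-1 435 -255 -150 0 0 0;-1 435 -255 -150 0 0 0;-1 435 -255 -150 0 0 0;-1 435 -255 -150 0 0 0' 30
python3 -c "
from h import *
print(env.state()['q']);tgt([.53,-.2,.36],0);tgt([.5,.2,.36],0)"
```

```text
time_s: 0.77
tcp_pos: [0.386, -0.4447, 0.3196]
eef_rot: [0.986, 0.17, -0.0, -0.0]
wrist_force: [0.9, -0.7, -0.1]
grip_width: 0.0854
finger_force: 0.0
[ 0.78624754  0.36690125 -0.01492516  1.47866285  0.00553976  1.29664247
 -0.45933161]
shift [ 217.5 -182.6  -40.3] turn [-0.     0.     0.341]
shift [ 322.8 -569.6  -40.2] turn [-0.     0.     0.341]
```

```bash

python3 -m jog '-1 215 -300 -40 0 0 0.34;-1 215 -300 -40 0 0 0.34;-1 215 -300 -40 0 0 0.34;-1 215 -300 -40 0 0 0.34;-1 215 -300 -40 0 0 0.34;-1 322 -570 -40 0 0 0.34;-1 322 -570 -40 0 0 0.34;-1 322 -570 -40 0 0 0.34'
python3 -c "
from h import *
print(env.state()['q']);tgt([.48,.19,.34],0)"
```

```text
time_s: 1.43
tcp_pos: [0.4575, -0.123, 0.3468]
eef_rot: [1.0, 0.0, -0.0, 0.0]
wrist_force: [1.1, -0.4, -1.0]
grip_width: 0.085
finger_force: 0.0
[ 0.25472111  0.16617887 -0.11069082  1.68948855  0.01917384  1.28715517
 -1.42979868]
shift [  22.8 -313.     6.8] turn [0.    0.    0.001]
```

```bash

python3 -m jog '-1 23 -313 7 0 0 0;-1 23 -313 7 0 0 0;-1 23 -313 7 0 0 0;-1 23 -313 7 0 0 0;-1 23 -313 7 0 0 0;-1 23 -313 7 0 0 0;-1 23 -313 7 0 0 0;-1 23 -313 7 0 0 0'
python3 - <<'E'
from h import *
import pickle
s=snapshot('wrist');save('w1',s['img']);pickle.dump(s,open('w1.pkl','wb'))
print(s['origin'],R.from_quat(s['rotation']).as_matrix(),s['fx'],env.state()['tcp_pos'],env.state()['q'])
E
```

```text
time_s: 2.1
tcp_pos: [0.4795, 0.1932, 0.3394]
eef_rot: [1.0, 0.003, -0.0, -0.001]
wrist_force: [-0.1, 0.6, 0.7]
grip_width: 0.0854
finger_force: 0.0
[0.56303691 0.19320767 0.51057233] [[ 6.40697119e-03 -9.46470386e-01 -3.22727065e-01]
 [-9.99978784e-01 -6.44345384e-03 -9.55287128e-04]
 [-1.17532597e-03  3.22726339e-01 -9.46491589e-01]] 306.49525192594837 [0.47922299 0.19625219 0.3391211 ] [-0.22682588  0.25194528 -0.33100509  1.60411891  0.08022435  1.29892481
 -2.13122673]
```

View pics/w1.png

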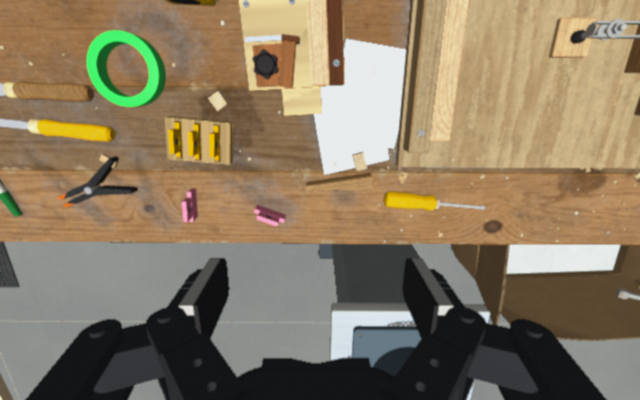

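The wrist view shows the rack at (197,142), the gap at (303,75), the wedge at (307–372,175–187), and the pink decoys at (189,206) and (268,215). I'll take two closer views.

```bash

python3 -m jog '-1 -10 -35 195 0 0 0;-1 -10 -35 195 0 0 0;-1 -10 -35 195 0 0 0;-1 -10 -35 195 0 0 0;-1 -10 -35 195 0 0 0;-1 -10 -35 195 0 0 0;-1 -10 -35 195 0 0 0'
python3 - <<'E'
from h import *
import pickle
s=snapshot('wrist');save('w2',cv2.resize(s['img'][0:300,60:460],None,fx=2,fy=2,interpolation=cv2.INTER_CUBIC));pickle.dump(s,open('w2.pkl','wb'))
print(s['origin'],env.state()['tcp_pos'])
E
python3 -m jog '-1 80 0 30 0 0 0;-1 80 0 30 0 0 0;-1 80 0 30 0 0 0;-1 80 0 30 0 0 0'
python3 - <<'E'
from h import *
import pickle
s=snapshot('wrist');save('w3',cv2.resize(s['img'][40:280,160:460],None,fx=2.5,fy=2.5,interpolation=cv2.INTER_CUBIC));pickle.dump(s,open('w3.pkl','wb'))
print(s['origin'],env.state()['tcp_pos'])
E
```

```text
time_s: 2.73
tcp_pos: [0.4697, 0.2223, 0.1442]
eef_rot: [1.0, 0.001, -0.002, 0.001]
wrist_force: [0.9, -0.5, -0.2]
grip_width: 0.0851
finger_force: 0.0
[0.55366054 0.22259209 0.3151376 ] [0.47103325 0.22268788 0.14576285]
time_s: 3.12
tcp_pos: [0.5536, 0.2219, 0.1161]
eef_rot: [1.0, -0.001, 0.001, -0.0]
wrist_force: [-0.9, 0.7, -1.2]
grip_width: 0.0856
finger_force: 0.0
[0.63662092 0.22149753 0.2874823 ] [0.55208148 0.22255504 0.1164909 ]
```

View pics/w2.png

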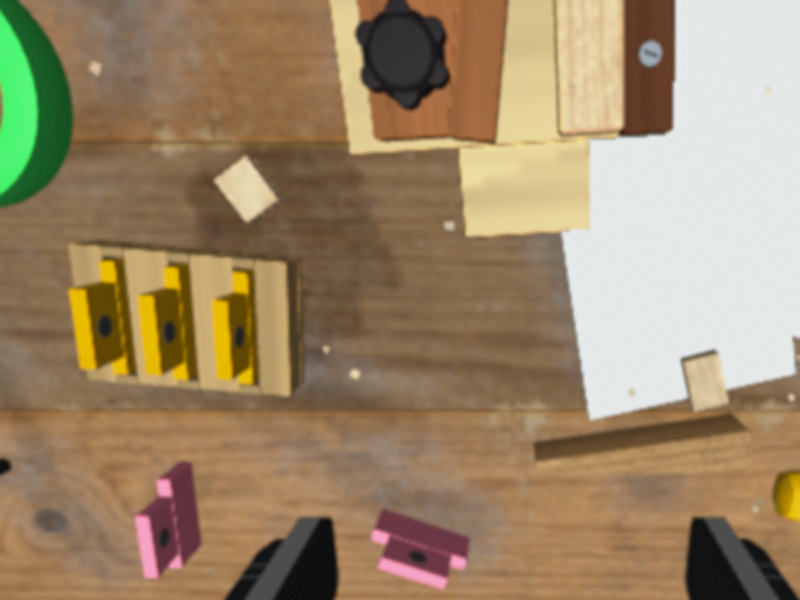

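View pics/w3.png

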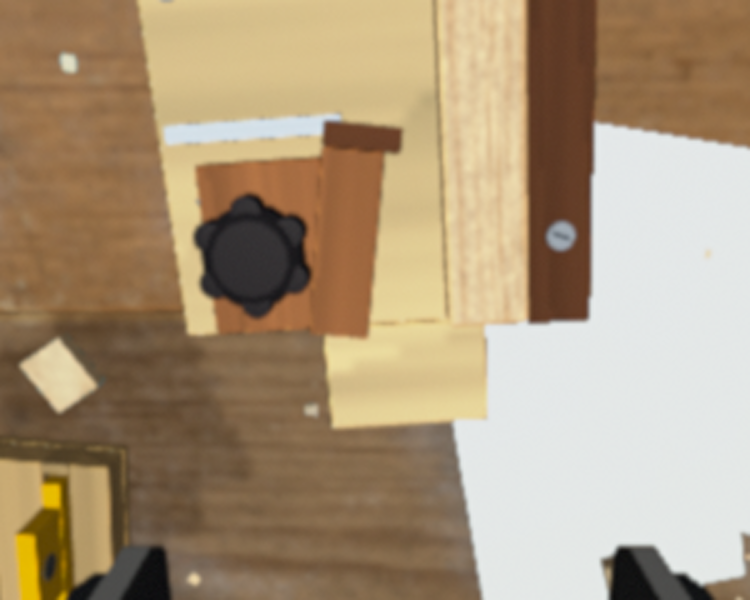

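In w2 the three yellow packers stand in the rack at crop (120/180/240, 325) and the pink decoys are at (168,520) and (420,548). The wedge is at (535–750, 418–475), thin end left and thick end right. In w3 the jaw face top edge runs from (367,335) to (384,152), the rail face from (448,322) to (436,0), and the lip is at (362,137). Next I'll measure with height maps.

```bash
cat >> h.py <<'E'
def cloud(s):
    v,u=np.mgrid[0:400,0:640]; d=np.stack([(u-s['cx'])/s['fx'],(v-s['cy'])/s['fy'],np.ones(u.shape)],-1)
    P=(d*s['range_z'][...,None])@R.from_quat(s['rotation']).as_matrix().T+np.array(s['origin'])
    P[s['range_z']==0]=np.nan
    return P
E
python3 - <<'E'
from h import *
import pickle
s=pickle.load(open('w3.pkl','rb'));P=cloud(s);Z=P[...,2]
np.set_printoptions(linewidth=200,suppress=True)
for v in [60,110,130,150,165,170]: print(v,np.round(Z[v,295:345]*1000).astype(int))
s=pickle.load(open('w2.pkl','rb'));P2=cloud(s);Z2=P2[...,2]
for u in [335,360,380,400,420,430]: print(u,np.round(Z2[200:245,u]*1000).astype(int), P2[200:245:6,u,0].round(3))
# yellow packers in w2
img=s['img'];h=cv2.cvtColor(img,cv2.COLOR_RGB2HSV)
m=((h[...,0]>18)&(h[...,0]<30)&(h[...,1]>210)).astype(np.uint8);m[:, :70]=0
n,l,st,c=cv2.connectedComponentsWithStats(m)
for i in range(1,n):
    if st[i,4]>100:
        q=P2[l==i];print(st[i],c[i].round(1));t=q[q[:,2]>0.045]
        if len(t): print(len(t),np.nanmedian(q[:,2]),np.percentile(t,[2,50,98],axis=0).round(4).tolist())
E
```

```text
60 [12 14 13 12 13 13 14 13 12 13 12 13 12 13 12 12 12 13 13 13 13 13 12 14 12 14 13 13 14 13 14 13 13 13 13 14 14 12 13 20 31 31 32 32 31 31 31 30 31 33]
110 [35 34 34 34 35 35 34 35 34 34 35 34 36 34 35 34 34 35 13 12 11 12 13 12 13 14 12 13 15 12 14 14 12 12 13 13 12 12 13 13 12 19 31 31 33 32 32 32 31 32]
130 [34 35 35 36 35 34 34 33 36 35 35 35 34 34 36 35 14 12 14 12 12 12 13 14 13 14 13 13 13 13 13 13 13 12 14 13 13 13 12 13 13 13 24 31 31 32 32 31 32 33]
150 [35 35 34 35 34 35 36 36 35 35 34 35 36 34 25 13 13 15 13 12 12 14 14 13 13 12 13 12 13 14 15 13 13 13 12 14 13 13 13 13 13 13 13 26 30 31 33 32 33 32]
165 [35 35 35 35 35 35 34 34 36 34 35 35 35 13 13 13 12 12 14 14 13 13 13 13 13 12 12 13 13 13 13 14 13 13 12 13 13 14 13 13 14 12 12 17 30 31 32 32 32 32]
170 [35 35 35 36 35 33 34 35 35 34 36 35 34 13 12 13 13 12 14 12 13 13 12 11 13 13 14 12 12 13 13 14 11 13 13 14 13 12 12 12 12 12 14 13 13 12 32 31 31 30]
335 [ 1  1  1  2  1 -3 -2 -1  0  0  1  1  0  2  1  0  2  0  1  1  4  7  9 13 14 17 20 22 24 27 29 29 29 30 29 29  0  1  2  1  0  1  2  1  2] [0.444 0.436 0.43  0.423
[... 2433 characters left out ...]
                  0                    2                    1                    1                    1                    2] [0.444 0.437 0.437 0.434 0.428 0.421 0.414 0.393]
[  95  130   32   57 1152] [111.4 159.9]
491 0.04058219831738685 [[0.4783, 0.4037, 0.0456], [0.4957, 0.4066, 0.052], [0.5114, 0.4121, 0.0538]]
[ 130  133   28   56 1072] [144.1 162.6]
432 0.03885964627841404 [[0.4757, 0.3753, 0.0454], [0.4932, 0.3781, 0.0523], [0.5089, 0.3833, 0.054]]
[167 135  22  57 867] [177.8 165. ]
394 0.04221950932678728 [[0.4737, 0.3443, 0.0457], [0.4912, 0.3471, 0.0524], [0.5071, 0.3519, 0.054]]
[ 447  236   85   29 1808] [488.  249.8]<stdin>:7: RuntimeWarning: invalid value encountered in cast
```

```bash
cat > meas.py <<'E'
from h import *
import pickle
def edge(pts):  # x->y line
    k=np.polyfit(pts[:,0],pts[:,1],1);r=pts[:,1]-np.polyval(k,pts[:,0]);pts=pts[abs(r)<.0012];return np.polyfit(pts[:,0],pts[:,1],1),len(pts)
s=pickle.load(open('w3.pkl','rb'));P=cloud(s);Z=P[...,2]
rail=[];jaw=[]
for v in range(45,163):
    row=Z[v]; 
    u=315
    while not row[u]>.022: u+=1
    rail.append(plane(s,u-.5,v,.032)[:2])
    if 105<=v<170:
        u=320
        while not row[u]>.022: u-=1
        jaw.append(plane(s,u+.5,v,.035)[:2])
kr,n1=edge(np.array(rail));kj,n2=edge(np.array(jaw));print('rail',kr,n1,'jaw',kj,n2)
th=np.arctan(kr[0]);print('rail yaw deg',np.degrees(th),'rel jaw',np.degrees(th-np.arctan(kj[0])))
# near ends
jx=[];rx=[]
for u in range(292,304):
    v=150
    while Z[v,u]>.022: v+=1
    jx.append(plane(s,u,v-.5,.035)[:2])
for u in range(345,368):
    v=150
    while Z[v,u]>.022: v+=1
    rx.append(plane(s,u,v-.5,.032)[:2])
ex=np.array([np.cos(th),np.sin(th)]);ey=np.array([-ex[1],ex[0]])
o=np.array([0,kr[1]]);
print('rail end along',np.median(np.array(rx)@ex),'jaw end',np.median(np.array(jx)@ex))
xm=np.median(np.array(jx)@ex)
# rail face point at mouth
off=(o@ey); O=ex*xm+ey*off
# jaw y at mouth
p=np.array([[x,np.polyval(kj,x)] for x in np.linspace(.5,.65,400)]);q=(p-O);i=np.argmin(abs(q@ex))
print('O',O,'gap at mouth mm',1000*(q@ey)[i])
E
cat > meas2.py <<'E'
from h import *
import pickle
s=pickle.load(open('w2.pkl','rb'));P=cloud(s);Z=P[...,2];img=s['img']
def top(mask,zt,name):
    m=mask.astype(np.uint8);n,l,st,c=cv2.connectedComponentsWithStats(m);i=1+np.argmax(st[1:,4])
    cs=max(cv2.findContours((l==i).astype(np.uint8),0,1)[0],key=cv2.contourArea)[:,0]
    w=np.array([plane(s,*p,zt)[:2] for p in cs],np.float32)
    r=cv2.minAreaRect(w*1000);print(name,st[i],np.round(r[0],1),np.round(r[1],1),round(r[2],1));return w
v,u=np.mgrid[0:400,0:640]
mw=(Z>.025)&(v>200)&(v<245)&(u>320)&(u<440)&(P[...,0]<.45)
w=top(mw,.0288,'wedge')
np.set_printoptions(suppress=True,linewidth=150)
# edges of wedge top
lo=[];hi=[]
for uu in range(332,430,1):
    vs=np.where(mw[:,uu])[0]
    if len(vs)>4: lo.append(plane(s,uu,vs.min()-.5,.0288)[:2]);hi.append(plane(s,uu,vs.max()+.5,.0288)[:2])
lo=np.array(lo);hi=np.array(hi)
for n,e in(('near(+x)',lo),('far(-x)',hi)):
    k=np.polyfit(e[:,1],e[:,0],1);print(n,k,'yaw of edge',np.degrees(np.arctan(k[0])),'x at y=.12,.2',np.polyval(k,[.12,.2]))
print('y range',w[:,1].min(),w[:,1].max())
for n,a,b in((1,90,128),(2,128,160),(3,160,192)):
    top((Z>.048)&(v>120)&(v<200)&(u>a)&(u<b),.0525,'packer@%d'%a)
for n,u0 in(('rack',1),):
    m=(Z>.017)&(Z<.031)&(v>110)&(v<205)&(u>90)&(u<215);top(m,.025,'rack')
E
python3 meas.py; python3 meas2.py
```

```text
rail [0.07190723 0.16030405] 31 jaw [-0.09719894  0.28453763] 58
rail yaw deg 4.1129015621750815 rel jaw 9.664551362829059
rail end along 0.5881378422148961 jaw end 0.5884261295992999
O [0.57544301 0.20168256] gap at mouth mm 27.21334365438682
wedge [ 327  214  109   23 1554] [426.6 154. ] [ 24.4 111.6] 0.1
near(+x) [-0.16132313  0.45577945] yaw of edge -9.164179243397557 x at y=.12,.2 [0.43642068 0.42351483]
far(-x) [0.0146897  0.41226814] yaw of edge 0.8415972588484972 x at y=.12,.2 [0.41403091 0.41520608]
y range 0.098191366 0.20977753
packer@90 [ 95 144  16  41 454] [494.4 407.1] [10.4 36.3] 84.9
packer@128 [129 147  14  41 430] [491.9 379. ] [ 9.4 36.5] 85.1
packer@160 [166 149  13  41 405] [489.9 347.8] [ 9.2 36.3] 85.1
rack [  94  121  114   77 4746] [491.9 377.7] [102.2  67.3] 85.2
```

```bash
sed -i 's/u=315/u=324/' meas.py; python3 meas.py; cat >> meas2.py <<'E'
a=cv2.approxPolyDP((w*1000).reshape(-1,1,2),4,True)[:,0];print('poly',a.round(1).tolist())
E
python3 meas2.py | tail -1
```

```text
rail [0.06326445 0.16532589] 118 jaw [-0.09719894  0.28453763] 58
rail yaw deg 3.6199614426716655 rel jaw 9.171611243325643
rail end along 0.5868842227534371 jaw end 0.5867185726863063
O [0.57513039 0.2017112 ] gap at mouth mm 27.16244391150077
poly [[414.5, 98.19999694824219], [438.8999938964844, 103.4000015258789], [420.0, 209.8000030517578], [415.5, 208.6999969482422]]
```

Flat face found: the +x side of the wedge, since the end cuts are square to it. The thick end is at −y. The gap at the mouth is about 27.2 mm, so q is about 7.7 mm and two packers are needed. The first move is over packer 3, the yellow one at w2 px (178,165). The pink look-alikes are elsewhere.

```bash
python3 -c "
from h import *
tgt([.4895,.349,.1],84.9)"
python3 -m jog '-1 0 0 0 0 0 -0.75;-1 0 0 0 0 0 -0.75;-1 -62 -127 16 0 0 -0.9;-1 -62 -127 16 0 0 -0.9;-1 -62 -127 16 0 0 -0.9;-1 -62 -127 16 0 0 -0.9;-1 -62 -127 16 0 0 -0.9;-1 -62 -127 16 0 0 -0.9'
python3 -c "
from h import *
tgt([.4895,.349,.1],84.9)"
```

```text
shift [ -62.8 -126.4   16.5] turn [ 1.000e-03 -2.000e-03 -1.483e+00]
time_s: 3.83
tcp_pos: [0.4874, 0.3517, 0.101]
eef_rot: [0.898, 0.44, 0.001, -0.0]
wrist_force: [1.1, -0.1, -0.1]
grip_width: 0.0853
finger_force: 0.0
shift [-0.9  3.3  1. ] turn [ 0.001 -0.002 -0.572]
```

```bash

python3 -m jog '-1 -1 2 0 0 0 -0.572;-1 -1 2 0 0 0 -0.572;-1 -1 2 0 0 0 -0.572;-1 -1 2 0 0 0 -0.572;-1 -1 2 0 0 0 -0.572;-1 -1 2 0 0 0 -0.572'
python3 - <<'E'
from h import *
import pickle
for i in range(3): tgt([.4895,.349,.031],84.9)
s=snapshot('wrist');pickle.dump(s,open('w4.pkl','wb'));P=cloud(s);Z=P[...,2]
save('w4',s['img']);print(s['origin'])
h=cv2.cvtColor(s['img'],cv2.COLOR_RGB2HSV)
m=((h[...,0]>18)&(h[...,0]<30)&(h[...,1]>200)&(Z>.049)).astype(np.uint8)
n,l,st,c=cv2.connectedComponentsWithStats(m)
for i in range(1,n):
    if st[i,4]>100:
        q=P[l==i]; print(st[i],np.percentile(q,[1,50,99],axis=0).round(4).tolist())
E
```

```text
time_s: 4.33
tcp_pos: [0.4903, 0.3466, 0.1002]
eef_rot: [0.741, 0.671, 0.001, 0.001]
wrist_force: [0.3, 0.5, -0.2]
grip_width: 0.0853
finger_force: 0.0
shift [ 2.3 -1.1 69.2] turn [ 0.002  0.    -0.01 ]
shift [ 2.3 -1.1 69.2] turn [ 0.002  0.    -0.01 ]
shift [ 2.3 -1.1 69.2] turn [ 0.002  0.    -0.01 ]
[0.49882619 0.42888098 0.27140815]
[ 565  103   67   83 3858] [[0.6794, 0.348, 0.0494], [0.6901, 0.3767, 0.0602], [0.7072, 0.4022, 0.0651]]
[286 119  52  11 495] [[0.477, 0.4054, 0.0496], [0.4945, 0.4095, 0.0529], [0.512, 0.4135, 0.0544]]
[288 159  49  11 448] [[0.4747, 0.3769, 0.05], [0.4917, 0.3813, 0.0528], [0.5092, 0.3851, 0.0545]]
[291 200  46  10 417] [[0.4729, 0.346, 0.0493], [0.4895, 0.3504, 0.0527], [0.5068, 0.3541, 0.0543]]
```

View pics/w4.png

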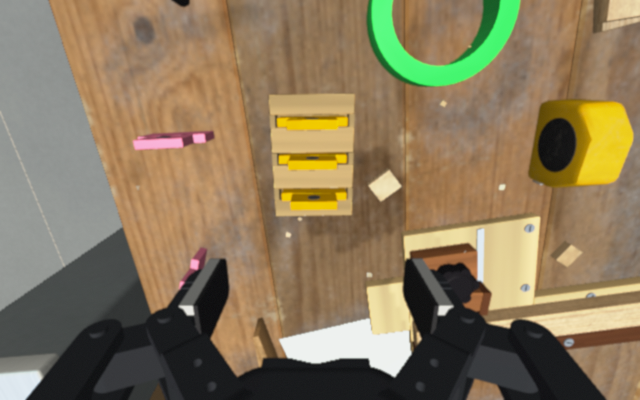

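The three yellow packers are at (313,124), (313,162) and (313,200). I'll grip the nearest, at (313,204).

```bash

python3 -m jog '-1 3 -1 40 0 0 -0.01;-1 3 -1 68 0 0 -0.01;-1 3 -1 69 0 0 -0.01;0.5 3 -1 69 0 0 -0.01;0.5 3 -1 69 0 0 -0.01;0.5 3 -1 69 0 0 -0.01;0.5 3 -1 69 0 0 -0.01;0.5 3 -1 69 0 0 -0.01' 40
```

```text
time_s: 5.05
tcp_pos: [0.4893, 0.3514, 0.0312]
eef_rot: [0.738, 0.675, 0.001, 0.0]
wrist_force: [0.2, -0.3, 0.0]
grip_width: 0.0256
finger_force: 0.0
```

```bash

python3 - <<'E'
from h import *
s=snapshot('wrist');save('w5',s['img'][60:360,120:520]);st=env.state();print(st['grip_width'],st['finger_force'],st['tcp_pos'])
E
```

```text
0.021494308934302514 0.0 [0.48915324 0.35126545 0.03084996]
```

View pics/w5.png

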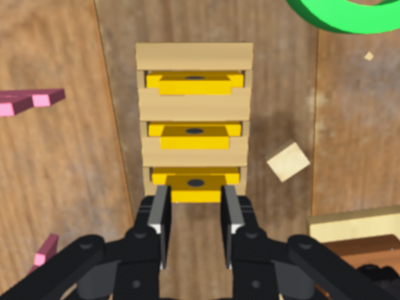

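```bash

python3 - <<'E'
from h import *
import pickle
np.set_printoptions(suppress=True,linewidth=170)
s=snapshot('wrist');pickle.dump(s,open('w6.pkl','wb'));st=env.state();P=cloud(s)
print(st['grip_width'],st['tcp_pos'],s['origin'])
Rm=R.from_quat(s['rotation']).as_matrix();c=Rm.T@(st['tcp_pos']-s['origin']);print('tcp px',c[0]/c[2]*s['fx']+s['cx'],c[1]/c[2]*s['fy']+s['cy'])
for u in (283,315,347):
  for v in range(245,300,6): print(u,v,s['img'][v,u],P[v,u].round(4))
E
```

```text
0.021080659456003795 [0.489076   0.3511273  0.03057724] [0.49691457 0.43345895 0.20215273]
tcp px 314.3098199162082 235.98840750691096
283 245 [141 122  89] [0.4744 0.3632 0.0633]
283 251 [103 104 101] [0.475  0.3632 0.0696]
283 257 [104 104 101] [0.4756 0.363  0.0751]
283 263 [103 104 101] [0.4761 0.3631 0.0808]
283 269 [104 104 101] [0.4764 0.3624 0.0847]
283 275 [105 104 101] [0.477  0.3628 0.0902]
283 281 [103 103 100] [0.4776 0.3633 0.0953]
283 287 [237 236 231] [0.4775 0.3614 0.0966]
283 293 [100 101  98] [0.4774 0.3594 0.0979]
283 299 [23 25 26] [0.4778 0.3595 0.1018]
315 245 [56 55 51] [0.4897 0.3527 0.0456]
315 251 [225 177   0] [0.4897 0.3526 0.0525]
315 257 [244 207   0] [0.4893 0.3489 0.0525]
315 263 [138 107  64] [0.4862 0.3146 0.0007]
315 269 [115  91  66] [ 0.4858  0.309  -0.    ]
315 275 [113  89  64] [0.4853 0.3042 0.0006]
315 281 [129 102  72] [0.4849 0.299  0.0007]
315 287 [139 112  82] [0.4845 0.2945 0.0019]
315 293 [142 113  82] [0.484  0.289  0.0018]
315 299 [141 114  84] [0.4834 0.2823 0.0001]
347 245 [130 115  89] [0.5066 0.3602 0.0628]
347 251 [104 104 101] [0.506  0.3601 0.0689]
347 257 [104 105 101] [0.5054 0.3606 0.0755]
347 263 [104 104 101] [0.5048 0.3606 0.0808]
347 269 [104 104 101] [0.5043 0.3608 0.0862]
347 275 [103 104 101] [0.5039 0.3609 0.0908]
347 281 [96 97 93] [0.5035 0.3608 0.0951]
347 287 [224 223 215] [0.5032 0.3597 0.0974]
347 293 [103 103 100] [0.503  0.3567 0.0973]
347 299 [29 29 31] [0.5026 0.357  0.1015]
```

```bash

python3 - <<'E'
from h import *
import pickle
np.set_printoptions(suppress=True,linewidth=170)
s=pickle.load(open('w4.pkl','rb'));P=cloud(s)
for u in (220,223,412): print('open',u,[tuple(P[v,u].round(3)) for v in range(252,300,6)])
s=pickle.load(open('w6.pkl','rb'));P=cloud(s)
for v in (225,232,238,242,246,250,256): print(v,[int(1000*P[v,u,2]) if P[v,u,2]==P[v,u,2] else -1 for u in range(262,370,3)])
print(env.state()['wrist_force'])
E
python3 -m jog '0.7 0 0 0 0 0 0;0.7 0 0 0 0 0 0;0.7 0 0 0 0 0 0;0.7 0 0 0 0 0 0'
```

```text
open 220 [(np.float64(0.391), np.float64(0.291), np.float64(0.001)), (np.float64(0.448), np.float64(0.362), np.float64(0.146)), (np.float64(0.45), np.float64(0.362), np.float64(0.151)), (np.float64(0.449), np.float64(0.359), np.float64(0.152)), (np.float64(0.449), np.float64(0.356), np.float64(0.153)), (np.float64(0.448), np.float64(0.353), np.float64(0.153)), (np.float64(0.448), np.float64(0.351), np.float64(0.155)), (np.float64(0.448), np.float64(0.348), np.float64(0.155))]
open 223 [(np.float64(0.393), np.float64(0.29), np.float64(0.0)), (np.float64(0.449), np.float64(0.361), np.float64(0.145)), (np.float64(0.449), np.float64(0.359), np.float64(0.147)), (np.float64(0.449), np.float64(0.357), np.float64(0.149)), (np.float64(0.449), np.float64(0.354), np.float64(0.149)), (np.float64(0.449), np.float64(0.352), np.float64(0.15)), (np.float64(0.448), np.float64(0.348), np.float64(0.15)), (np.float64(0.448), np.float64(0.346), np.float64(0.152))]
open 412 [(np.float64(0.575), np.float64(0.282), np.float64(0.018)), (np.float64(0.536), np.float64(0.353), np.float64(0.146)), (np.float64(0.
[... 856 characters left out ...]
 42, 42, 43, 42, 41, 42, 42, 41, 41, 42, 41, 31, 30, 29, 31, 24, 24, 0]
246 [1, 24, 24, 24, 25, 26, 24, 63, 64, 63, 64, 46, 46, 46, 46, 46, 47, 46, 47, 48, 46, 46, 47, 47, 47, 64, 64, 65, 63, 65, 24, 26, 25, 24, 24, 0]
250 [0, 24, 25, 24, 25, 25, 69, 69, 68, 69, 69, 51, 51, 51, 50, 51, 50, 51, 52, 50, 51, 52, 51, 51, 51, 66, 69, 69, 68, 68, 24, 25, 25, 25, 25, 0]
256 [2, 23, 24, 67, 67, 67, 75, 73, 74, 74, 74, 60, 52, 53, 53, 53, 53, 52, 53, 52, 52, 52, 53, 52, 52, 65, 74, 74, 75, 74, 75, 67, 67, 68, 25, 0]
[-0.67447311  0.04373528 -0.40181762]
time_s: 5.48
tcp_pos: [0.4886, 0.351, 0.0298]
eef_rot: [0.738, 0.675, -0.0, -0.0]
wrist_force: [0.6, -0.4, -0.1]
grip_width: 0.0131
finger_force: 0.0
```

The fingers closed above the tab. The depth image shows the real fingertips about 32 mm higher than the reported TCP, so I'll reopen and go lower.

```bash

python3 -m jog '-1 0 0 -10 0 0 0;-1 0 0 -10 0 0 0;-1 0 0 -10 0 0 0;-1 0 0 -10 0 0 0;-1 0 0 -10 0 0 0;-1 0 0 -10 0 0 0;-1 0 0 -10 0 0 0'
python3 -m jog '-1 0 -1 20 0 0 0;-1 0 -1 38 0 0 0;-1 0 -1 41 0 0 0;0.4 0 -1 41 0 0 0;0.4 0 -1 41 0 0 0;0.4 0 -1 41 0 0 0;0.4 0 -1 41 0 0 0;0.4 0 -1 41 0 0 0' 40
python3 -m jog '0.4 0 0 0 0 0 0;0.4 0 0 0 0 0 0;0.4 0 0 0 0 0 0'
```

```text
time_s: 6.07
tcp_pos: [0.4886, 0.3509, 0.0397]
eef_rot: [0.738, 0.675, -0.0, -0.0]
wrist_force: [-0.3, -0.5, 0.8]
grip_width: 0.0854
finger_force: 0.0
time_s: 6.73
tcp_pos: [0.4897, 0.3527, 0.0014]
eef_rot: [0.738, 0.675, 0.003, 0.0]
wrist_force: [1.2, -0.5, 13.0]
grip_width: 0.0349
finger_force: 50.9
time_s: 6.98
tcp_pos: [0.4897, 0.3528, 0.0014]
eef_rot: [0.738, 0.675, 0.003, 0.0]
wrist_force: [1.9, -0.2, 12.6]
grip_width: 0.0348
finger_force: 50.7
```

```bash

python3 -m jog '0.4 0 0 -35 0 0 0;0.4 0 0 -70 0 0 0;0.4 -135 115 -72 0 0 0;0.4 -135 115 -72 0 0 0;0.4 -135 115 -72 0 0 0;0.4 -135 115 -72 0 0 0;0.4 -135 115 -72 0 0 0;0.4 -135 115 -72 0 0 0'
cat > held.py <<'E'
from h import *
import pickle,sys
np.set_printoptions(suppress=True)
s=snapshot('wrist');pickle.dump(s,open('held.pkl','wb'));P=cloud(s);Z=P[...,2];st=env.state()
h=cv2.cvtColor(s['img'],cv2.COLOR_RGB2HSV)
m=((h[...,0]>18)&(h[...,0]<30)&(h[...,1]>200)).astype(np.uint8);m[:150]=0
d=np.linalg.norm(P[...,:2]-st['tcp_pos'][:2],axis=-1);m[~(d<.06)]=0
q=P[m>0];zt=np.percentile(q[:,2],97);t=q[q[:,2]>zt-.004]
print('tcp',st['tcp_pos'],'w',st['grip_width'],'F',st['wrist_force'],'yaw',R.from_quat(st['eef_rot']).as_euler('ZYX',degrees=True))
print('tab top z',zt,'min z',np.percentile(q[:,2],2),'n',len(t))
pc=t[:,:2].mean(0);U,_,V=np.linalg.svd(t[:,:2]-pc);yaw=np.degrees(np.arctan(V[0,1]/V[0,0]));f=V[0]*np.sign(V[0,0]);nn=np.array([-f[1],f[0]]);c=(t[:,:2]-t[:,:2].mean(0))
print('yaw',yaw,'centre',pc+f*(np.percentile(c@f,1)+np.percentile(c@f,99))/2+nn*(np.percentile(c@nn,1)+np.percentile(c@nn,99))/2,'ext',np.ptp(np.percentile(c@f,[1,99])),np.ptp(np.percentile(c@nn,[1,99])))
E
python3 held.py
```

```text
time_s: 7.65
tcp_pos: [0.5935, 0.2009, 0.071]
eef_rot: [0.74, 0.672, -0.0, 0.001]
wrist_force: [-0.5, -0.6, -0.6]
grip_width: 0.0348
finger_force: 48.4
tcp [0.5917453  0.20409419 0.07123927] w 0.03497075071930667 F [-0.38167353  1.00657639 -0.19759753] yaw [ 84.70012421   0.01794969 179.94822469]
tab top z 0.12306349684952045 min z 0.07987698191415667 n 1145
yaw -6.97072346465918 centre [0.59390671 0.20000306] ext 0.0348437128522607 0.0074500368170730726
```

```bash

python3 -m jog '0.4 17 10 0 0 0 0;0.4 17 10 20 0 0 0;0.4 17 10 20 0 0 0;0.4 17 10 20 0 0 0'
python3 held.py; python3 held.py
python3 - <<'E'
from h import *
import pickle
s=pickle.load(open('held.pkl','rb'));P=cloud(s)
h=cv2.cvtColor(s['img'],cv2.COLOR_RGB2HSV)
save('w7',cv2.resize(s['img'][100:340,200:520],None,fx=2.5,fy=2.5))
E
```

```text
time_s: 8.03
tcp_pos: [0.6003, 0.2233, 0.0505]
eef_rot: [0.737, 0.676, -0.001, -0.0]
wrist_force: [-0.1, 0.3, -0.8]
grip_width: 0.0348
finger_force: 48.4
tcp [0.60087153 0.22323186 0.05114821] w 0.03510446668322235 F [-0.87431147 -0.36282558  0.73499924] yaw [  85.04246376    0.0158778  -179.9490754 ]
tab top z 0.10259030582693829 min z 0.05872350254498686 n 1257
yaw -4.671830229070972 centre [0.60095346 0.22171721] ext 0.03479775851342966 0.007487850574522467
tcp [0.60133409 0.22313007 0.05152062] w 0.03483067097677862 F [ 0.09267838  0.67027479 -0.62397517] yaw [ 85.0212147   -0.00304603 179.99939524]
tab top z 0.10324436146080443 min z 0.05928300755633098 n 1247
yaw -4.858458984633923 centre [0.60145711 0.22161825] ext 0.034770107215198756 0.007409031317542418
```

View pics/w7.png

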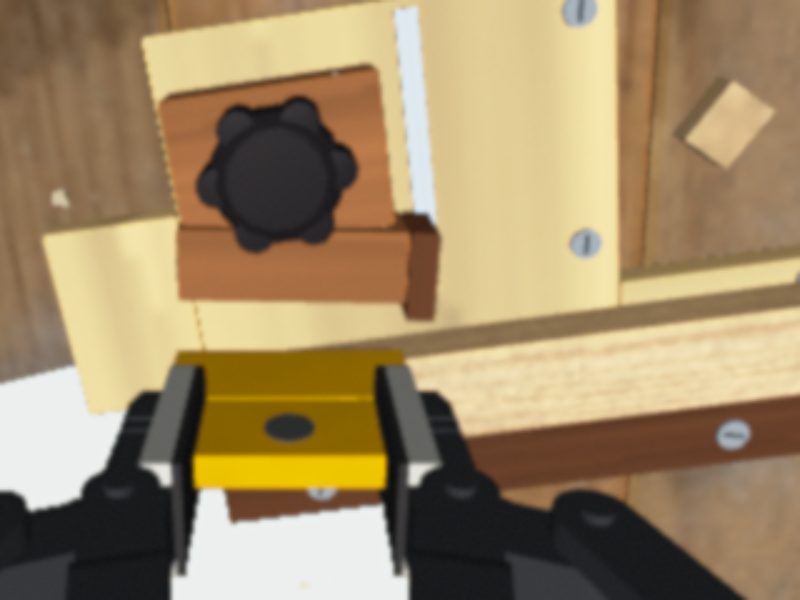

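The packer is held square by the tab ends at crop (290,430). The jaw's face edge is at (180–405,300) and the lip at (405–440,320). I'll measure these relative to each other in this frame.

```bash
cat > jaw.py <<'E'
from h import *
import pickle
s=pickle.load(open('held.pkl','rb'));P=cloud(s);Z=P[...,2]
# jaw front top edge: for columns, last row with z>.03 going down from v=200
pts=[]
for u in range(276,360):
    v=212
    while Z[v,u]>.029 and v<235: v+=1
    pts.append(plane(s,u,v-.5,.035)[:2])
pts=np.array(pts);k=np.polyfit(pts[:,0],pts[:,1],1);r=pts[:,1]-np.polyval(k,pts[:,0]);g=abs(r)<.0015;k=np.polyfit(pts[g,0],pts[g,1],1)
print('jaw yaw',np.degrees(np.arctan(k[0])),'n',g.sum(),'y at x=.58,.605',np.polyval(k,[.58,.605]))
v=222;row=Z[v];print([int(1e3*z) for z in row[355:385]])
print('lip px row222 x from/to',[plane(s,u,222,.035)[0] for u in (362,375)])
v=210;u=300
while Z[v,u]>.029:u-=1
print('jaw mouth x',plane(s,u+.5,v,.035))
E
python3 jaw.py
```

```text
jaw yaw -5.304719797413047 n 82 y at x=.58,.605 [0.22858625 0.226265  ]
[13, 12, 13, 12, 12, 25, 29, 33, 35, 34, 35, 35, 34, 35, 35, 34, 35, 34, 34, 12, 13, 11, 13, 11, 12, 13, 13, 13, 13, 13]
lip px row222 x from/to [np.float64(0.6324193531880434), np.float64(0.6410045666565788)]
jaw mouth x [0.57309214 0.23654632 0.035     ]
```

```bash

python3 -m jog '0.4 -3 2 0 0 0 0;0.4 -3 2 20 0 0 0;0.4 -3 2 40 0 0 0;0.4 -3 2 43 0 0 0;0.4 -3 2 43 0 0 0;0.4 -1 2 43 0 0 0;0.4 0.5 2 43 0 0 0;0.4 0.5 2 43 0 0 0'
```

```text
time_s: 8.8
tcp_pos: [0.6041, 0.2235, 0.0084]
eef_rot: [0.737, 0.675, 0.0, -0.0]
wrist_force: [-0.2, 0.6, -0.5]
grip_width: 0.0345
finger_force: 48.3
```

```bash

python3 -m jog '0.4 1.5 0 1 0 0 0;0.4 1.5 0 1 0 0 0;0.4 1.5 0 1 0 0 0'
python3 -m jog '0.4 1.5 0 0.5 0 0 0;0.4 1.5 0 0.5 0 0 0;0.4 1.5 0 0.5 0 0 0'
```

```text
time_s: 9.05
tcp_pos: [0.6043, 0.2243, 0.0075]
eef_rot: [0.738, 0.675, 0.0, 0.0]
wrist_force: [-1.0, -0.9, 5.4]
grip_width: 0.0349
finger_force: 49.7
time_s: 9.3
tcp_pos: [0.6043, 0.2245, 0.0074]
eef_rot: [0.738, 0.675, -0.001, 0.001]
wrist_force: [-3.2, -4.9, 12.1]
grip_width: 0.0347
finger_force: 51.4
```

```bash

python3 -m jog '0.4 -0.5 0 -1 0 0 0;-0.3 -0.5 0 -1 0 0 0;-0.3 -0.5 0 -1 0 0 0;-0.5 -0.5 0 -1 0 0 0;-0.5 -0.5 0 -30 0 0 0;-0.5 -0.5 0 -70 0 0 0;-0.8 -0.5 0 -70 0 0 0;-0.8 -0.5 0 -70 0 0 0'
cat > p1.py <<'E'
from held import *
t=q[(q[:,2]>.0555)&(q[:,2]<.0605)];print('placed tab',len(t),np.percentile(t,[1,50,99],axis=0).round(4).tolist())
k=np.polyfit(t[:,0],t[:,1],1);print('yaw',np.degrees(np.arctan(k[0])))
E
python3 p1.py; python3 -c "
from h import *
tgt([.492,.3825,.075],84.9)"
```

```text
time_s: 9.97
tcp_pos: [0.6054, 0.2266, 0.0786]
eef_rot: [0.738, 0.675, 0.002, 0.001]
wrist_force: [-0.9, 0.1, -1.5]
grip_width: 0.0765
finger_force: 0.0
tcp [0.60452313 0.22564359 0.07699874] w 0.07687308993464444 F [-0.55465051  0.42289701 -0.59386647] yaw [ 84.9550897   -0.04041902 179.91316429]
tab top z 0.05986607678623804 min z 0.03249725583299456 n 518
yaw -3.9788945451076563 centre [0.60462788 0.22112082] ext 0.03414147573137237 0.007007177852341801
placed tab 528 [[0.5875, 0.2174, 0.0557], [0.6039, 0.2217, 0.0588], [0.6217, 0.2257, 0.0602]]
yaw -3.818036849727129
shift [ 146.4 -125.9    1.9] turn [ 0.002 -0.001  0.001]
```

```bash

python3 -m jog '-1 146 -126 0 0 0 0;-1 146 -126 0 0 0 0;-1 146 -126 0 0 0 0;-1 146 -126 0 0 0 0;-1 146 -126 0 0 0 0;-1 146 -126 0 0 0 0;-1 146 -126 0 0 0 0'
python3 - <<'E'
from h import *
st=[]
for i in range(3):
    s=snapshot('wrist');st.append(env.state()['tcp_pos'])
print(np.mean(st,0),s['origin']);P=cloud(s);Z=P[...,2]
h=cv2.cvtColor(s['img'],cv2.COLOR_RGB2HSV)
m=((h[...,0]>18)&(h[...,0]<30)&(h[...,1]>200)&(Z>.049)&(P[...,0]<.55)).astype(np.uint8)
n,l,q,c=cv2.connectedComponentsWithStats(m)
for i in range(1,n):
    if q[i,4]>60: print(q[i],np.percentile(P[l==i],[1,50,99],axis=0).round(4).tolist())
tgt([.492,.3825,.002],84.9)
E
```

```text
time_s: 10.6
tcp_pos: [0.4894, 0.3833, 0.0753]
eef_rot: [0.736, 0.677, -0.001, -0.0]
wrist_force: [1.0, -0.8, -0.3]
grip_width: 0.0853
finger_force: 0.0
[0.49163836 0.3806709  0.07522318] [0.4998957  0.46313245 0.24624925]
[288 175  55  11 584] [[0.4777, 0.4054, 0.0497], [0.4946, 0.4099, 0.0528], [0.5116, 0.4138, 0.0542]]
[290 215  51  11 543] [[0.4752, 0.3768, 0.0493], [0.4923, 0.3815, 0.0527], [0.5091, 0.3854, 0.0542]]
shift [ 2.5 -0.4 73.3] turn [-0.     0.002 -0.001]
```

```bash

python3 -m jog '-1 1 0 40 0 0 0;-1 1 0 70 0 0 0;-1 1 0 73 0 0 0;0.4 1 0 73 0 0 0;0.4 1 0 73 0 0 0;0.4 1 0 73 0 0 0;0.4 1 0 73 0 0 0;0.4 1 0 73 0 0 0' 40
python3 -m jog '0.4 0 0 0 0 0 0;0.4 0 0 0 0 0 0;0.4 0 0 -35 0 0 0;0.4 0 0 -70 0 0 0;0.4 0 0 -72 0 0 0'
python3 held.py
```

```text
time_s: 11.42
tcp_pos: [0.4924, 0.3837, 0.0052]
eef_rot: [0.738, 0.675, 0.001, 0.0]
wrist_force: [0.9, -0.5, 6.0]
grip_width: 0.0347
finger_force: 39.4
time_s: 11.83
tcp_pos: [0.4935, 0.3861, 0.0822]
eef_rot: [0.737, 0.675, 0.005, -0.0]
wrist_force: [1.0, 1.0, -1.1]
grip_width: 0.0344
finger_force: 40.4
tcp [0.49325934 0.38518887 0.08017021] w 0.03470110946609015 F [-0.28695782  0.17489946 -0.71548366] yaw [ 84.94681871  -0.32465036 179.69573253]
tab top z 0.13035974181763982 min z 0.02365670170947503 n 1222
yaw -4.9746409308123605 centre [0.4936746  0.38328567] ext 0.03468152937046705 0.0074602298094022905
```

```bash

python3 -m jog '0.4 -160 123 0 0 0 0;0.4 -160 123 0 0 0 0;0.4 -160 123 0 0 0 0;0.4 -160 123 0 0 0 0;0.4 -160 123 0 0 0 0;0.4 -160 123 0 0 0 0;0.4 -160 123 0 0 0 0'
cat > two.py <<'E'
from held import *
for lo in (.03,):
    m2=((h[...,0]>18)&(h[...,0]<30)&(h[...,1]>150)&(Z>.055)&(Z<.0625)&(P[...,0]>.55)&(P[...,0]<.65)).astype(np.uint8)
    t=P[m2>0]; print('placed tab',len(t))
    if len(t)>20: print(np.percentile(t,[1,50,99],axis=0).round(4).tolist(),'yaw',np.degrees(np.arctan(np.polyfit(t[:,0],t[:,1],1)[0])))
E
python3 two.py
python3 - <<'E'
from h import *
import pickle
s=pickle.load(open('held.pkl','rb'));save('w8',cv2.resize(s['img'][100:340,200:520],None,fx=2.5,fy=2.5))
E
```

```text
time_s: 12.47
tcp_pos: [0.6012, 0.2092, 0.0747]
eef_rot: [0.739, 0.673, -0.001, 0.0]
wrist_force: [-0.5, 1.2, -0.7]
grip_width: 0.0348
finger_force: 40.4
tcp [0.6000193  0.21182165 0.0750331 ] w 0.034987997444300575 F [-0.39369788  0.82305115 -0.09527649] yaw [  84.84598284   -0.00166165 -179.97890005]
tab top z 0.12283596818266143 min z 0.03539121923300849 n 1092
yaw -7.866833496075632 centre [0.60168843 0.20794085] ext 0.03479497721992629 0.008025196262957841
placed tab 643
[[0.5874, 0.2174, 0.0552], [0.605, 0.2224, 0.0587], [0.6221, 0.2265, 0.0602]] yaw -4.917039028823458
```

View pics/w8.png

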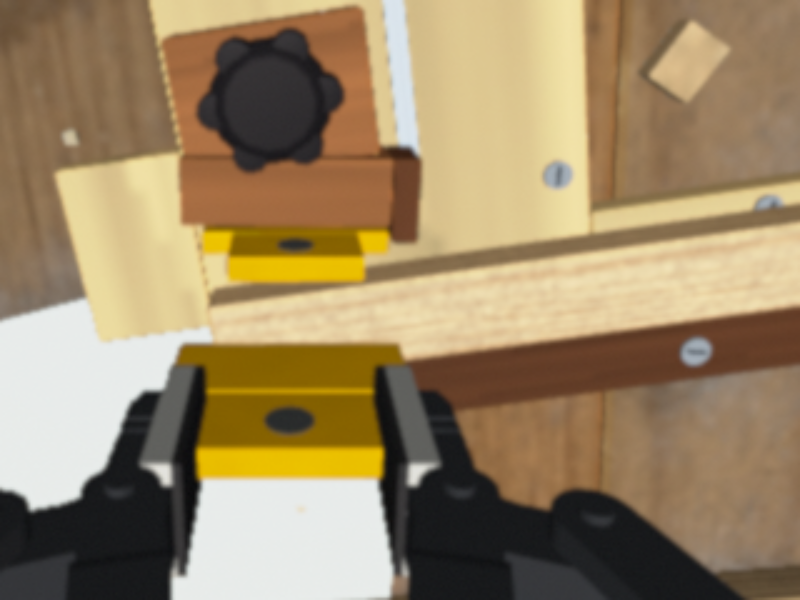

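Packer 1 stands flush against the jaw and almost at the lip (crop 205–388, 240). Packer 2 is held above the rail at (290,425). I'll re-measure once settled.

```bash
python3 -m jog '0.4 5 1 0 0 0 0;0.4 5 1 0 0 0 0;0.4 5 1 0 0 0 0';python3 two.py|tail -4; python3 two.py |tail -4
```

```text
time_s: 12.77
tcp_pos: [0.6006, 0.2197, 0.0755]
eef_rot: [0.737, 0.676, 0.0, -0.0]
wrist_force: [0.3, 0.5, 0.4]
grip_width: 0.0346
finger_force: 40.4
tab top z 0.12358756321249842 min z 0.03492979802323332 n 1086
yaw -4.798675838753355 centre [0.60115195 0.2177895 ] ext 0.0346453309855112 0.006779604238760241
placed tab 608
[[0.5874, 0.2175, 0.0552], [0.6045, 0.2225, 0.0587], [0.6223, 0.2264, 0.0603]] yaw -4.835526831849989
tab top z 0.12357771001577972 min z 0.035059540964262496 n 1091
yaw -4.842698057492178 centre [0.60126731 0.21720451] ext 0.03470221595874025 0.0066042213097642615
placed tab 592
[[0.5875, 0.2177, 0.0552], [0.6047, 0.2226, 0.0587], [0.6219, 0.2264, 0.0599]] yaw -4.651883206291402
```

```bash
python3 - <<'E'
from h import *
import pickle
P=cloud(pickle.load(open('w2.pkl','rb')))
m=(abs(P[...,0]-.5)<.045)&(abs(P[...,1]-.285)<.02);print(m.sum(),np.nanpercentile(P[m][:,2],[1,50,99,100]))
tgt([.50,.285,.08],84.9)
E
```

```text
13730 [-0.00041233  0.23733573  0.25932241  0.26094436]
shift [  57.3 -106.2   -4.6] turn [-0.    -0.     0.003]
```

```bash

python3 -m jog '0.4 57 -106 -4 0 0 0;0.4 57 -106 -4 0 0 0;0.4 57 -106 -4 0 0 0;0.4 57 -106 -4 0 0 0;0.4 57 -106 35 0 0 0;0.4 57 -106 68 0 0 0;0.4 57 -106 74 0 0 0;0.4 57 -106 74 0 0 0'
python3 -m jog '0.4 0 0 1.5 0 0 0;0.4 0 0 1.5 0 0 0;0.4 0 0 1.5 0 0 0'
```

```text
time_s: 13.53
tcp_pos: [0.4997, 0.2839, 0.0003]
eef_rot: [0.737, 0.676, -0.001, -0.0]
wrist_force: [-0.3, -0.0, -0.2]
grip_width: 0.0348
finger_force: 41.3
time_s: 13.78
tcp_pos: [0.5012, 0.2838, 0.0004]
eef_rot: [0.738, 0.675, 0.0, 0.0]
wrist_force: [-0.4, 0.3, 0.1]
grip_width: 0.0344
finger_force: 41.3
```

```bash

python3 -m jog '0.4 0 0 1.5 0 0 0;0.4 0 0 1.5 0 0 0;0.4 0 0 2.5 0 0 0;0.4 0 0 2.5 0 0 0'
python3 held.py
```

```text
time_s: 14.12
tcp_pos: [0.5014, 0.2841, -0.0014]
eef_rot: [0.738, 0.675, 0.001, 0.0]
wrist_force: [-1.6, -2.0, 13.0]
grip_width: 0.0348
finger_force: 42.5
tcp [ 0.50135051  0.28400247 -0.00141654] w 0.03475537682673612 F [-1.5624272  -1.70963113 13.20634511] yaw [ 84.9454631   -0.03467562 179.91026051]
tab top z 0.04749783084995558 min z 0.0035506384893160357 n 1185
yaw -3.6566166319217848 centre [0.50178147 0.28170709] ext 0.03468571660914081 0.007540816645236565
```

```bash

python3 -m jog '0.4 0 0 -2 0 0 0;-0.4 0 0 -2 0 0 0;-0.4 0 0 -2 0 0 0;-0.4 0 0 -2 0 0 0;-0.4 -10.5 0 -2 0 0 0;-0.4 -10.5 0 -2 0 0 0;-0.4 -10.5 0 3 0 0 0;-0.4 -10.5 0 3 0 0 0'
python3 held.py
python3 -m jog '0.4 0 0 0 0 0 0;0.4 0 0 0 0 0 0;0.4 0 0 0 0 0 0;0.4 0 0 0 0 0 0;0.4 0 0 0 0 0 0'
cat > fing.py <<'E'
from held import *
# finger front (tool +x) faces: grey pixels within finger x range, above z
g=(abs(s['img'].astype(int).ptp(axis=2) if hasattr(np.ndarray,'ptp') else np.ptp(s['img'].astype(int),axis=2))<14)&(s['img'][...,0]>85)&(d<.06)&(Z>zt+.004)&(Z<zt+.03)
p=P[g];print('finger front y',len(p),np.percentile(p[:,1],[50,90,98]),'lowest z',p[:,2].min())
E
python3 fing.py
```

```text
time_s: 14.83
tcp_pos: [0.4997, 0.2726, -0.0065]
eef_rot: [0.738, 0.675, -0.0, -0.0]
wrist_force: [0.0, -0.3, -0.2]
grip_width: 0.0599
finger_force: 0.0
tcp [ 0.49963264  0.27297012 -0.00621861] w 0.05988941382282032 F [1.14582998 0.8366546  0.39733682] yaw [  84.95082134    0.01986225 -179.96164904]
tab top z 0.04745802253012962 min z 0.004069931194959464 n 1300
yaw -4.985471848394486 centre [0.50154856 0.28128068] ext 0.03451297756095981 0.006910192029705515
time_s: 15.3
tcp_pos: [0.5004, 0.274, -0.0047]
eef_rot: [0.737, 0.675, 0.001, 0.0]
wrist_force: [0.1, -0.8, 9.8]
grip_width: 0.0349
finger_force: 48.5
tcp [ 0.50046979  0.27402192 -0.00473322] w 0.03497710872182786 F [-0.75605496  0.15337715  8.83171883] yaw [ 84.97162814  -0.0672313  179.91400602]
tab top z 0.04757185329335167 min z 0.004034809641168929 n 1297
yaw -4.799234847656125 centre [0.5016598  0.28136198] ext 0.03483785102087544 0.007330757660217323Traceback (most recent call last):
  File "fing.py", line 3, in <module>
    g=(abs(s['img'].astype(int).ptp(axis=2) if hasattr(np.ndarray,'ptp') else np.ptp(s['img'].astype(int),axis=2))<14)&(s['img'][...,0]>85)&(d<.06)&(Z>zt+.004)&(Z<zt+.03)
           ^^^^^^^^^^^^^^^^^^^^^^^^
AttributeError: `ptp` was removed from the ndarray class in NumPy 2.0. Use np.ptp(arr, ...) instead.
```

```bash
cat > fing.py <<'E'
from held import *
for u in (283,347):
    print([tuple(P[v,u,1:].round(4)) for v in range(225,285,6)])
E
python3 fing.py|tail -2
```

```text
[(np.float64(0.2857), np.float64(0.0017)), (np.float64(0.2854), np.float64(0.0095)), (np.float64(0.2856), np.float64(0.0177)), (np.float64(0.2849), np.float64(0.0233)), (np.float64(0.2859), np.float64(0.032)), (np.float64(0.2854), np.float64(0.037)), (np.float64(0.2858), np.float64(0.0433)), (np.float64(0.2847), np.float64(0.0467)), (np.float64(0.2815), np.float64(0.0465)), (np.float64(0.2495), np.float64(0.0019))]
[(np.float64(0.2828), np.float64(0.0024)), (np.float64(0.283), np.float64(0.0109)), (np.float64(0.2826), np.float64(0.0176)), (np.float64(0.2827), np.float64(0.0247)), (np.float64(0.283), np.float64(0.0316)), (np.float64(0.2832), np.float64(0.0378)), (np.float64(0.2831), np.float64(0.0431)), (np.float64(0.282), np.float64(0.0464)), (np.float64(0.2788), np.float64(0.0462)), (np.float64(0.2452), np.float64(0.0007))]
```

```bash
cat > fing.py <<'E'
from held import *
for u in (268,274,357,363):
    print(u,[tuple((P[v,u]*1000).round(1).tolist()) for v in range(222,300,7)])
E
python3 fing.py|tail -4
```

```text
268 [(474.5, 288.4, 1.7), (474.1, 284.2, 2.3), (476.6, 286.6, 17.1), (477.5, 285.9, 24.1), (479.0, 286.8, 33.4), (479.9, 286.6, 40.0), (480.9, 286.7, 46.5), (481.5, 286.1, 51.4), (482.2, 285.8, 56.4), (483.0, 286.0, 61.8), (482.8, 283.2, 62.4), (482.6, 280.9, 63.8)]
274 [(477.9, 287.9, 1.1), (478.5, 286.1, 7.3), (479.7, 286.1, 16.5), (480.5, 285.5, 23.8), (481.7, 286.0, 32.4), (482.8, 286.6, 40.5), (483.5, 286.3, 46.2), (484.4, 286.6, 52.7), (484.4, 284.7, 55.0), (484.3, 282.3, 56.5), (483.9, 279.2, 57.0), (483.8, 276.8, 58.5)]
357 [(526.4, 283.4, 0.6), (525.3, 282.8, 9.0), (524.3, 282.2, 16.6), (523.3, 282.0, 24.2), (522.1, 283.0, 33.4), (521.3, 282.9, 39.9), (520.4, 283.5, 47.0), (519.8, 282.7, 51.4), (519.1, 282.5, 56.3), (519.0, 279.3, 56.5), (518.8, 275.6, 56.3), (518.5, 273.7, 58.3)]
363 [(529.8, 283.5, 1.5), (529.7, 278.5, 0.5), (527.5, 281.7, 16.2), (526.2, 282.1, 25.0), (525.0, 282.8, 33.5), (524.1, 282.6, 39.8), (523.2, 282.6, 45.9), (522.2, 283.1, 52.4), (521.5, 283.1, 57.4), (520.7, 283.3, 62.6), (520.7, 279.6, 62.0), (520.4, 277.0, 63.0)]
```

```bash

python3 -m jog '0.4 0 0 -40 0 0 0;0.4 0 0 -78 0 0 0;0.4 -59 106 -78 0 0 0;0.4 -59 106 -78 0 0 0;0.4 -59 106 -78 0 0 0;0.4 -59 106 -78 0 0 0;0.4 -59 106 -78 0 0 0;0.4 -59 106 -78 0 0 0'
python3 -m jog '0.4 0 0 0 0 0 0;0.4 0 0 0 0 0 0'; python3 two.py; python3 two.py |tail -4
```

```text
time_s: 16.12
tcp_pos: [0.5996, 0.2056, 0.0721]
eef_rot: [0.738, 0.675, -0.0, -0.001]
wrist_force: [-0.0, 0.6, 0.6]
grip_width: 0.0352
finger_force: 48.3
time_s: 16.28
tcp_pos: [0.5992, 0.2065, 0.0725]
eef_rot: [0.737, 0.676, -0.0, -0.0]
wrist_force: [-0.4, -0.3, -0.5]
grip_width: 0.035
finger_force: 48.3
tcp [0.59938575 0.2063745  0.07251269] w 0.03476544544804889 F [-0.19991121 -0.22520572  0.33666352] yaw [  85.08684608   -0.01531394 -179.99085173]
tab top z 0.12449314309530547 min z 0.03562480259551169 n 1221
yaw -5.138695014796616 centre [0.60048697 0.21428098] ext 0.03498987654934164 0.007014931832087108
placed tab 655
[[0.5873, 0.2175, 0.0553], [0.6045, 0.2224, 0.0587], [0.6219, 0.2263, 0.0601]] yaw -4.95087374369163
tab top z 0.12454651888299142 min z 0.0356159683440495 n 1202
yaw -4.9367649872550174 centre [0.60066717 0.21410167] ext 0.034917922145516075 0.006921706834741064
placed tab 660
[[0.5871, 0.2175, 0.0555], [0.6047, 0.2223, 0.0587], [0.6221, 0.2264, 0.0601]] yaw -5.048046514435618
```

```bash

python3 -m jog '0.4 -0.7 1 25 0 0 0;0.4 -0.7 1 38 0 0 0;0.4 -0.7 1 46 0 0 0;0.4 -0.7 1 53 0 0 0;0.4 -0.7 1 58 0 0 0;0.4 -0.7 1 62 0 0 0;0.4 -0.7 1 64 0 0 0;0.4 -0.7 1 64 0 0 0'
```

```text
time_s: 17.05
tcp_pos: [0.6012, 0.2044, 0.0082]
eef_rot: [0.738, 0.675, -0.0, -0.0]
wrist_force: [0.4, 0.5, -0.3]
grip_width: 0.0349
finger_force: 48.3
```

Inserted with no contact. Now seat it on the base and press toward the jaw.

```bash

python3 -m jog '0.4 0 0 1.5 0 0 0;0.4 1 0 1.5 0 0 0;0.4 1.8 0 1.5 0 0 0;0.4 1.8 0 1.5 0 0 0'
python3 -m jog '0.4 1 0 0.7 0 0 0;0.4 1 0 0.7 0 0 0;0.4 1 0 0.7 0 0 0'
```

```text
time_s: 17.38
tcp_pos: [0.6017, 0.206, 0.0074]
eef_rot: [0.738, 0.675, 0.0, 0.0]
wrist_force: [-0.5, -1.2, 5.2]
grip_width: 0.035
finger_force: 49.4
time_s: 17.63
tcp_pos: [0.6018, 0.2063, 0.0073]
eef_rot: [0.738, 0.675, -0.0, 0.001]
wrist_force: [-3.2, -4.7, 13.8]
grip_width: 0.0352
finger_force: 51.5
```

```bash

python3 -m jog '0.4 0 0 -1.5 0 0 0;-0.3 0 0 -1.5 0 0 0;-0.3 0 0 -1.5 0 0 0;-0.4 0 0 -1.5 0 0 0;-0.4 0 0 -20 0 0 0;-0.4 0 0 -50 0 0 0;-0.8 0 0 -75 0 0 0;-0.8 0 0 -75 0 0 0'
cat > stack.py <<'E'
from h import *
import pickle
s=snapshot('wrist');pickle.dump(s,open('stack.pkl','wb'));P=cloud(s);Z=P[...,2]
h=cv2.cvtColor(s['img'],cv2.COLOR_RGB2HSV)
m=((h[...,0]>18)&(h[...,0]<30)&(h[...,1]>150)&(Z>.0555)&(Z<.0635)&(P[...,0]>.55)&(P[...,0]<.65)).astype(np.uint8)
n,l,q,c=cv2.connectedComponentsWithStats(m)
for i in range(1,n):
    if q[i,4]>60: t=P[l==i];print(q[i],np.percentile(t,[1,50,99],axis=0).round(4).tolist(),'yaw',np.degrees(np.arctan(np.polyfit(t[:,0],t[:,1],1)[0])))
for x in (.592,.604,.616):
    t=P[(m>0)&(abs(P[...,0]-x)<.002)];print(x,np.percentile(t[:,1],[2,98]).round(4))
E
python3 stack.py
```

```text
time_s: 18.3
tcp_pos: [0.6036, 0.2091, 0.0858]
eef_rot: [0.737, 0.675, 0.003, 0.001]
wrist_force: [0.7, 0.4, 0.8]
grip_width: 0.0769
finger_force: 0.0
[ 287  196   54   22 1088] [[0.5857, 0.2101, 0.0556], [0.6038, 0.2182, 0.0588], [0.6219, 0.2262, 0.0602]] yaw -2.9459150182111693
0.592 [0.2119 0.2262]
0.604 [0.2107 0.2253]
0.616 [0.2098 0.2241]
```

```bash
python3 -c "
from h import *
tgt([.4263,.1153,.07],99.2); print(env.state()['q'])"
```

```text
shift [-108.2 -167.7   12.7] turn [ 0.004 -0.002 -0.249]
[ 0.00220355  0.71238488 -0.69163179  1.67058906  0.53754466  0.95236238
 -0.97628445]
```

```bash

python3 -m jog '-0.8 -108 -168 0 0 0 -0.25;-0.8 -108 -168 0 0 0 -0.25;-0.8 -108 -168 0 0 0 -0.25;-0.8 -108 -168 0 0 0 -0.25;-0.8 -108 -168 13 0 0 -0.25;-0.8 -108 -168 13 0 0 -0.25;-0.8 -108 -168 13 0 0 -0.25;-0.8 -108 -168 13 0 0 -0.25'
python3 -m jog '-0.2 -108 -168 13 0 0 0;-0.2 0 0 0 0 0 0' >/dev/null 2>&1; cat > wed.py <<'E'
from h import *
import pickle
s=snapshot('wrist');pickle.dump(s,open('wed.pkl','wb'));P=cloud(s);Z=P[...,2];st=env.state()
print('tcp',st['tcp_pos'],'yaw',R.from_quat(st['eef_rot']).as_euler('ZYX',degrees=True)[0],'w',st['grip_width'],'q',st['q'].round(2))
m=((Z>.024)&(Z<.033)&(abs(P[...,0]-.427)<.03)&(P[...,1]>.08)&(P[...,1]<.23)).astype(np.uint8)
n,l,q,c=cv2.connectedComponentsWithStats(m);i=1+np.argmax(q[1:,4]);t=P[l==i];print(q[i],np.percentile(t,[1,50,99],axis=0).round(4).tolist())
for y in (.12,.14,.16,.18,.2):
    k=t[abs(t[:,1]-y)<.002]; print(y,np.percentile(k[:,0],[2,98]).round(4) if len(k) else None)
k=t[abs(t[:,1]-.16)<.002]
E
python3 wed.py
```

```text
time_s: 19.02
tcp_pos: [0.4252, 0.1147, 0.0679]
eef_rot: [0.648, 0.762, 0.0, -0.0]
wrist_force: [0.0, 0.6, -0.5]
grip_width: 0.0767
finger_force: 0.0
tcp [0.41329246 0.10877444 0.06389862] yaw 99.51126343912277 w 0.051470133597694284 q [ 0.18  0.53 -0.78  2.2   0.6   0.67 -0.87]
[ 352   41   51  175 4060] [[0.4142, 0.1006, 0.025], [0.4208, 0.1466, 0.0288], [0.435, 0.2072, 0.0303]]
0.12 [0.4141 0.4341]
0.14 [0.4143 0.4311]
0.16 [0.4142 0.428 ]
0.18 [0.4142 0.4248]
0.2 [0.4142 0.4216]
```

```bash

python3 -m jog '-0.2 0 0 0 0 0 0;-0.2 0 0 0 0 0 0'; python3 wed.py; python3 -c "
from h import *
tgt([.4246,.1153,-.014],99)"
```

```text
time_s: 19.4
tcp_pos: [0.4266, 0.1161, 0.0682]
eef_rot: [0.647, 0.762, 0.002, -0.0]
wrist_force: [-0.0, 0.4, -0.2]
grip_width: 0.0514
finger_force: 0.0
tcp [0.42663284 0.11577858 0.06835399] yaw 99.2669174819343 w 0.05116945970763359 q [ 0.18  0.52 -0.78  2.18  0.61  0.67 -0.87]
[ 295   76   34  157 3213] [[0.4144, 0.1002, 0.0273], [0.4213, 0.145, 0.0288], [0.4354, 0.2075, 0.0303]]
0.12 [0.4145 0.4343]
0.14 [0.4145 0.4309]
0.16 [0.4147 0.4282]
0.18 [0.4146 0.4246]
0.2 [0.4145 0.4218]
shift [-0.3 -2.3 82.3] turn [ 0.002 -0.002  0.005]
```

```bash

python3 -m jog '-0.2 0 -2 40 0 0 0;-0.2 0 -2 70 0 0 0;-0.2 0 -2 80 0 0 0;-0.2 0 -2 82 0 0 0;-0.2 0 -2 82 0 0 0'
python3 -m jog '0.8 0 0 0 0 0 0;0.8 0 0 0 0 0 0;0.8 0 0 0 0 0 0;0.8 0 0 0 0 0 0;0.8 0 0 0 0 0 0;0.8 0 0 0 0 0 0' 80
```

```text
time_s: 19.87
tcp_pos: [0.4234, 0.1148, -0.0141]
eef_rot: [0.647, 0.762, 0.0, -0.0]
wrist_force: [0.1, 0.5, -0.2]
grip_width: 0.0514
finger_force: 0.0
time_s: 20.37
tcp_pos: [0.4241, 0.1144, -0.0126]
eef_rot: [0.648, 0.762, 0.001, 0.001]
wrist_force: [0.4, 0.1, 8.0]
grip_width: 0.02
finger_force: 76.4
```

```bash

python3 -m jog '0.8 0 0 -30 0 0 0;0.8 0 0 -60 0 0 0;0.8 0 0 -75 0 0 0;0.8 0 0 -75 0 0 0;0.8 0 0 -75 0 0 0'
cat > wh.py <<'E'
from h import *
import pickle
np.set_printoptions(suppress=True,linewidth=150)
s=snapshot('wrist');pickle.dump(s,open('wh.pkl','wb'));P=cloud(s);st=env.state()
r=R.from_quat(st['eef_rot']);T=(P-st['tcp_pos'])@r.as_matrix()   # tool frame
print('tcp',st['tcp_pos'],'yaw',r.as_euler('ZYX',degrees=True)[0],'w',st['grip_width'],'F',st['wrist_force'],'q',st['q'].round(2))
m=(T[...,0]>.014)&(T[...,0]<.12)&(abs(T[...,1])<.03)&(T[...,2]>-.05)&(T[...,2]<-.005)
zt=np.percentile(T[m][:,2],10);print('top tool z',zt,'n',m.sum())
t=T[m&(abs(T[...,2]-zt)<.004)]
print('x max',np.percentile(t[:,0],99.5))
E=[]
for x in np.arange(.02,.1,.005):
    k=t[abs(t[:,0]-x)<.002]
    if len(k)>3: E.append([x,*np.percentile(k[:,1],[1,99]),np.median(k[:,2])])
E=np.array(E);print((E[::3]*1000).round(1))
for c,n in((1,'-y'),(2,'+y'),(3,'z')): k=np.polyfit(E[:,0],E[:,c],1);print(n,'edge angle',np.degrees(np.arctan(k[0])).round(2),'at tool x=0',(k[1]*1000).round(2),'mm')
E
python3 wh.py
```

```text
time_s: 20.78
tcp_pos: [0.4236, 0.1137, 0.0622]
eef_rot: [0.648, 0.762, 0.001, 0.001]
wrist_force: [-0.1, -0.1, -0.7]
grip_width: 0.0198
finger_force: 77.0
tcp [0.42298567 0.11350155 0.061341  ] yaw 99.22246126036231 w 0.020009769744664996 F [ 0.04291279  0.82861205 -0.23744402] q [ 0.17  0.53 -0.77  2.19  0.63  0.65 -0.89]
top tool z -0.04290794640088247 n 5318
x max 0.09446906807182269
[[ 20.   -6.   11.8 -42.2]
 [ 35.   -4.   11.4 -42.1]
 [ 50.   -1.8  11.1 -42.1]
 [ 65.    0.4  11.2 -42.1]
 [ 80.    2.6  10.8 -42.1]
 [ 95.    4.5  10.4 -41.9]]
-y edge angle 8.16 at tool x=0 -9.0 mm
+y edge angle -0.91 at tool x=0 12.0 mm
z edge angle 0.15 at tool x=0 -42.26 mm
```

```bash

python3 -m jog '0.8 30 0 0 0 0 1;0.8 60 0 0 0 0 1;0.8 60 0 0 0 0 1;0.8 60 0 0 0 0 1;0.8 60 0 0 0 0 1;0.8 60 0 0 0 0 1;0.8 60 0 0 0 0 1;0.8 60 0 0 0 0 1'
python3 -c "
from h import *
tgt([.4596,.2080,.062],2.9);print(env.state()['q'])"
```

```text
time_s: 21.5
tcp_pos: [0.4124, 0.1728, 0.0601]
eef_rot: [0.935, 0.355, -0.001, 0.0]
wrist_force: [0.5, -0.2, -0.3]
grip_width: 0.0198
finger_force: 77.0
shift [58.6  5.1 -2. ] turn [0.    0.002 0.676]
[-0.16370119  0.48455004 -0.47458538  2.1775164   0.4082554   0.566021
 -1.78475197]
```

```bash

python3 -m jog '0.8 58 5 -2 0 0 0.676;0.8 58 5 -2 0 0 0.676;0.8 58 5 -2 0 0 0.676;0.8 58 5 -2 0 0 0.676;0.8 58 5 -2 0 0 0.676;0.8 58 5 -2 0 0 0.676;0.8 58 5 -2 0 0 0.676'
python3 wh.py;python3 -c "
from h import *
tgt([.4596,.2080,.062],2.9)"
```

```text
time_s: 22.08
tcp_pos: [0.4588, 0.208, 0.0621]
eef_rot: [1.0, 0.027, -0.001, 0.001]
wrist_force: [-0.2, 0.8, -0.9]
grip_width: 0.0199
finger_force: 77.0
tcp [0.4588473  0.20804263 0.062191  ] yaw 3.3552352617740855 w 0.020262514642347212 F [-0.25232649  0.45661623 -0.05637362] q [-0.33  0.52 -0.28  2.04  0.24  0.61 -2.28]
top tool z -0.04185645859255817 n 5375
x max 0.09513113326340725
[[ 20.   -6.8  11.  -41.2]
 [ 35.   -4.8  10.7 -41.2]
 [ 50.   -2.4  10.8 -41.1]
 [ 65.   -0.3  10.5 -41.1]
 [ 80.    2.   10.2 -41. ]
 [ 95.    4.   10.3 -41. ]]
-y edge angle 8.32 at tool x=0 -9.81 mm
+y edge angle -0.64 at tool x=0 11.15 mm
z edge angle 0.16 at tool x=0 -41.22 mm
shift [0.7 0.1 0.2] turn [0.001 0.001 0.008]
```

```bash
cat > rel.py <<'E'
from h import *
import pickle
s=pickle.load(open('wh.pkl','rb'));P=cloud(s);Z=P[...,2]
zt=st=None
# rail top: points z .027-.034, y< .215, x .58-.68: inner edge=max y per x
def line(sel,fn,xs,w=.0015):
    E=[]
    for x in xs:
        k=P[sel&(abs(P[...,0]-x)<w)]
        if len(k)>3:E.append([x,fn(k[:,1])])
    E=np.array(E);k=np.polyfit(E[:,0],E[:,1],1);r=E[:,1]-np.polyval(k,E[:,0]);g=abs(r)<.001;k=np.polyfit(E[g,0],E[g,1],1);return k,g.sum(),E
rail=(Z>.028)&(Z<.036)&(P[...,1]>.17)&(P[...,1]<.216)
k,n,_=line(rail,lambda y:np.percentile(y,98.5),np.arange(.585,.68,.003));print('rail yaw',np.degrees(np.arctan(k[0])),'y(.575)',np.polyval(k,.575),n,'first ref .2017')
h=cv2.cvtColor(s['img'],cv2.COLOR_RGB2HSV)
yel=(h[...,0]>18)&(h[...,0]<30)&(h[...,1]>150)
pk=yel&(Z>.05)&(Z<.063)&(P[...,0]>.57)&(P[...,0]<.65)
k2,n,_=line(pk,lambda y:np.percentile(y,2),np.arange(.59,.618,.002));print('packer2 face yaw',np.degrees(np.arctan(k2[0])),'y(.575),y(.604)',np.polyval(k2,[.575,.604]),n)
wz=np.nanpercentile(Z[(P[...,0]>.48)&(P[...,0]<.55)&(abs(P[...,1]-.2)<.02)],90)
w=(abs(Z-wz)<.005)&(P[...,0]<.57)&(abs(P[...,1]-.2)<.03)
k3,n,_=line(w,lambda y:np.percentile(y,1.5),np.arange(.485,.55,.003));tip=np.percentile(P[w][:,0],99.5)
print('wedge top z',wz,'flat yaw',np.degrees(np.arctan(k3[0])),'tip x',tip,'tip flat y',np.polyval(k3,tip),'rail y there',np.polyval(k,tip),n)
E
python3 rel.py
```

```text
rail yaw 9.734305686383927 y(.575) 0.19951199284922916 1 first ref .2017rel.py:11: RankWarning: Polyfit may be poorly conditioned
  E=np.array(E);k=np.polyfit(E[:,0],E[:,1],1);r=E[:,1]-np.polyval(k,E[:,0]);g=abs(r)<.001;k=np.polyfit(E[g,0],E[g,1],1);return k,g.sum(),E
Traceback (most recent call last):
  File "rel.py", line 17, in <module>
    k2,n,_=line(pk,lambda y:np.percentile(y,2),np.arange(.59,.618,.002));print('packer2 face yaw',np.degrees(np.arctan(k2[0])),'y(.575),y(.604)',np.polyval(k2,[.575,.604]),n)
           ~~~~^^^^^^^^^^^^^^^^^^^^^^^^^^^^^^^^^^^^^^^^^^^^^^^^^^^^^^^^^
  File "rel.py", line 11, in line
    E=np.array(E);k=np.polyfit(E[:,0],E[:,1],1);r=E[:,1]-np.polyval(k,E[:,0]);g=abs(r)<.001;k=np.polyfit(E[g,0],E[g,1],1);return k,g.sum(),E
                               ~^^^^^
IndexError: too many indices for array: array is 1-dimensional, but 2 were indexed
```

```bash
sed -i 's/np.arange(.585,.68,.003)/np.arange(.577,.592,.001)/; /^k2,n/d' rel.py; python3 rel.py
```

```text
rail yaw -48.92730553782009 y(.575) 0.21850918073070513 3 first ref .2017
wedge top z 0.10382120810984827 flat yaw 3.977481633662765 tip x 0.5539347176655633 tip flat y 0.20358718149190194 rail y there 0.2426800109803997 22
```

```bash

python3 -m jog '0.8 0 1 30 0 0 0.006;0.8 0 1 50 0 0 0.006;0.8 0 1 58 0 0 0.006;0.8 0 1 61 0 0 0.006;0.8 0 1 61 0 0 0.006;0.8 0 1 61 0 0 0.006'
python3 wh.py | head -2; python3 rel.py | tail -1
```

```text
time_s: 22.63
tcp_pos: [0.4598, 0.2075, 0.0026]
eef_rot: [1.0, 0.026, 0.0, -0.0]
wrist_force: [0.1, 0.6, -0.3]
grip_width: 0.0197
finger_force: 76.9
tcp [0.45999296 0.20758929 0.0028856 ] yaw 2.935449796903741 w 0.01985679195703301 F [-0.31665372  0.26560292 -0.10738811] q [-0.36  0.62 -0.23  2.09  0.3   0.46 -2.34]
top tool z -0.04113215175306416 n 18185
wedge top z 0.044325167759498504 flat yaw 3.7536043537684445 tip x 0.5548071770052517 tip flat y 0.20266014591700207 rail y there 0.365463983094906 22
```

```bash

python3 -m jog '0.8 10 0 2 0 0 0;0.8 20 0 2 0 0 0;0.8 28 0 2 0 0 0;0.8 35 0 2 0 0 0;0.8 40 0 2 0 0 0;0.8 40 0 2 0 0 0'
```

```text
time_s: 23.18
tcp_pos: [0.501, 0.2093, 0.0001]
eef_rot: [1.0, 0.025, 0.0, -0.0]
wrist_force: [-0.3, -0.2, -0.2]
grip_width: 0.0201
finger_force: 76.9
```

```bash

python3 -m jog '0.8 4 0 0 0 0 0;0.8 8 0 0 0 0 0;0.8 11 0 0 0 0 0;0.8 12 0 0 0 0 0;0.8 12 0 0 0 0 0'
```

```text
time_s: 23.6
tcp_pos: [0.5116, 0.2099, 0.0001]
eef_rot: [1.0, 0.025, 0.0, -0.0]
wrist_force: [-0.2, 0.1, -0.9]
grip_width: 0.0199
finger_force: 77.0
```

```bash

python3 -m jog '0.8 2 0.5 0 0 0 0;0.8 4 1 0 0 0 0;0.8 4 1 0 0 0 0;0.8 4 1 0 0 0 0'
python3 -m jog '0.8 2 0 0 0 0 0;0.8 3 0 0 0 0 0;0.8 3 0 0 0 0 0'
```

```text
time_s: 23.93
tcp_pos: [0.5155, 0.2091, 0.0001]
eef_rot: [1.0, 0.025, 0.0, -0.0]
wrist_force: [0.1, -0.4, -0.7]
grip_width: 0.0199
finger_force: 77.0
time_s: 24.18
tcp_pos: [0.5187, 0.2093, 0.0001]
eef_rot: [1.0, 0.025, 0.0, -0.0]
wrist_force: [-0.6, -1.0, -0.5]
grip_width: 0.0199
finger_force: 77.0
```

```bash

python3 -m jog '0.8 2 0 0 0 0 0;0.8 3 0 0 0 0 0;0.8 3 0 0 0 0 0'
python3 -m jog '0.8 2 0 0 0 0 0;0.8 2 0 0 0 0 0;0.8 2 0 0 0 0 0'
```

```text
time_s: 24.43
tcp_pos: [0.5218, 0.2094, 0.0001]
eef_rot: [1.0, 0.025, 0.0, -0.0]
wrist_force: [-0.1, 0.1, -1.0]
grip_width: 0.0195
finger_force: 77.1
time_s: 24.68
tcp_pos: [0.5236, 0.2095, 0.0001]
eef_rot: [1.0, 0.025, 0.0, -0.0]
wrist_force: [-0.3, -0.8, -0.9]
grip_width: 0.0201
finger_force: 77.3
```

```bash

python3 -m jog '0.8 2 0 0 0 0 0;0.8 2 0 0 0 0 0;0.8 2 0 0 0 0 0'
python3 -m jog '0.8 2 0 0 0 0 0;0.8 2 0 0 0 0 0;0.8 2 0 0 0 0 0'
```

```text
time_s: 24.93
tcp_pos: [0.5255, 0.2094, 0.0]
eef_rot: [1.0, 0.025, -0.0, 0.0]
wrist_force: [-0.5, -1.1, -1.2]
grip_width: 0.02
finger_force: 77.8
time_s: 25.18
tcp_pos: [0.5268, 0.2095, -0.0001]
eef_rot: [1.0, 0.025, -0.001, 0.0]
wrist_force: [-3.0, -0.9, 0.7]
grip_width: 0.0199
finger_force: 78.4
```

```bash

python3 -m jog '0.8 1 0 0 0 0 0;0.8 1 0 0 0 0 0;0.8 1 0 0 0 0 0'
python3 -m jog '0.8 1 0 0 0 0 0;0.8 1 0 0 0 0 0;0.8 1 0 0 0 0 0'
```

```text
time_s: 25.43
tcp_pos: [0.5269, 0.2095, -0.0002]
eef_rot: [1.0, 0.026, -0.001, 0.0]
wrist_force: [-7.4, -0.9, 1.2]
grip_width: 0.0198
finger_force: 78.5
time_s: 25.68
tcp_pos: [0.5269, 0.2095, -0.0004]
eef_rot: [1.0, 0.026, -0.002, 0.001]
wrist_force: [-8.7, -2.1, 2.4]
grip_width: 0.0201
finger_force: 78.6
```

```bash

python3 -m jog '0.8 1.5 0 0 0 0 0;0.8 1.5 0 0 0 0 0;0.8 1.5 0 0 0 0 0'
python3 -m jog '0.8 1 0 0 0 0 0;0.8 1 0 0 0 0 0;0.8 1 0 0 0 0 0'
```

```text
time_s: 25.93
tcp_pos: [0.5269, 0.2094, -0.0005]
eef_rot: [1.0, 0.026, -0.003, 0.001]
wrist_force: [-13.9, -1.7, 6.1]
grip_width: 0.0204
finger_force: 78.9
time_s: 26.18
tcp_pos: [0.5269, 0.2094, -0.0005]
eef_rot: [1.0, 0.026, -0.004, 0.001]
wrist_force: [-16.4, -1.3, 8.2]
grip_width: 0.02
finger_force: 79.2
```

```bash

python3 -m jog '0.8 0.5 0 0 0 0 0;0.8 0.5 0 0 0 0 0;0.8 0.5 0 0 0 0 0;0.8 0.5 0 0 0 0 0'
python3 stack.py; python3 - <<'E'
from h import *
import pickle
s=pickle.load(open('stack.pkl','rb'));P=cloud(s);Z=P[...,2];st=env.state()
print(st['wrist_force'],st['moment'],st['finger_force'])
h=cv2.cvtColor(s['img'],cv2.COLOR_RGB2HSV)
J=(Z>.031)&(Z<.038)&(P[...,1]>.222)&(P[...,1]<.245)&(P[...,0]>.57)&(P[...,0]<.64)
E=np.array([[x,np.percentile(P[J&(abs(P[...,0]-x)<.0015)][:,1],1.5)] for x in np.arange(.578,.626,.003)])
k=np.polyfit(E[:,0],E[:,1],1);print('jaw y(.58),y(.605)',np.polyval(k,[.58,.605]),'before .2284 .2260')
Rr=(Z>.027)&(Z<.036)&(P[...,1]>.17)&(P[...,1]<.209)
for x in (.60,.62,.64,.66):
    q=P[Rr&(abs(P[...,0]-x)<.0015)]
    if len(q): print('rail y',x,np.percentile(q[:,1],98.5),'before',.1653+.06326*x)
W=(Z>.037)&(Z<.046)&(abs(P[...,1]-.207)<.008)&(P[...,0]>.53)&(P[...,0]<.65)
print('wedge x reach',np.percentile(P[W][:,0],[1,99]), 'past mouth mm',1000*(np.percentile(P[W][:,0],99)-.5751))
E
```

```text
time_s: 26.52
tcp_pos: [0.5269, 0.2094, -0.0005]
eef_rot: [1.0, 0.026, -0.004, 0.001]
wrist_force: [-17.7, -2.6, 10.6]
grip_width: 0.0197
finger_force: 79.3
[ 275   54   52  111 4211] [[0.587, 0.2113, 0.0572], [0.6058, 0.2189, 0.0588], [0.6221, 0.2266, 0.0603]] yaw -4.466165686305332
0.592 [0.2136 0.2269]
0.604 [0.2124 0.2257]
0.616 [0.2111 0.2246]
[-17.91587571  -1.57097413   9.26422574] [-0.40963855  3.90989607 -0.33653992] 79.30023096268997
jaw y(.58),y(.605) [0.22807191 0.22754243] before .2284 .2260
rail y 0.6 0.20148192548118218 before 0.203256
rail y 0.62 0.20262057377034615 before 0.20452120000000001
rail y 0.64 0.2049092684192438 before 0.2057864
wedge x reach [0.53095196 0.62635567] past mouth mm 51.25567399313724
```

The stack is tight: 17.8 N push, tip about 47–51 mm in, packers upright, and no jaw shift beyond about 0.5 mm. Handing in.

```bash
python3 -c "
from station import env
print(env.sign_off())"
```

```text
the job is handed in; nothing more can be done
None
```

I handed the job in with two packers flat against the jaw and the wedge jammed about 47–51 mm into the gap, still gripped and pressed home at about 18 N; I saw no jaw shift beyond measuring error (about 0.5 mm), and the sign-off gave no verdict.

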